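# Load the bark into the sliding-lid keeping case

### The arm

A 7-joint arm with a two-finger parallel gripper is mounted at the origin on a cart in front of the work surface, level with it; the furniture and walls round the work are solid. World frame = base frame: x ahead of the robot, y to its left, z up, the work surface at z = 0. Lengths are in m, angles in rad, forces in N, time in s.
With the tool pointing down it reaches from about 0.35 to 0.9 m from the base axis. Payload 8.1 kg.
Tool frame: the origin (TCP) lies on the mounting face of the last link; the fingertips stand 178 mm ahead of it and the grasp point (between the pads) lies 159 mm ahead of it (arm.pinch_z is the y of the grasp point in the tool frame, in m); y points along the fingers, x is the direction in which the jaws open and shut, and the axes are right-handed (so a half turn about y gives the same grasp; the last joint's range is limited). The gripper opens to 92 mm and grips with 3 to 60 N. Pads are 19 mm wide; open, the fingers measure 130 mm over their backs; the gripper's body (75 mm by 190 mm) begins 47 mm behind the grasp point.
Start: joints at [1.017, 0.434, 0.025, 1.573, -0.012, 1.134, -0.075], TCP at [0.272, -0.563, 0.405] pointing down, gripper open.
Joint ranges: [-2.62, 2.62], [-0.44, 2.09], [-1.27, 1.32], [0.08, 2.57], [-1.32, 4.46], [0.12, 2], [-2.74, 2.74]. Speed limits (rad/s): [2.22, 2.22, 3.01, 3.01, 3.14, 3.14, 3.14].

### API

Orientations are given as a unit quaternion [x, y, z, w].
In Python, from plant import arm gives the robot as it stands.
- The arm moves only by the tool drive_tool, never from a script. Its argument "deltas" is a list of rows, each a list of 5 numbers: the opening, from -1 (shut) to 1 (fully open), then the shift along the tool's x, y, z in m, then the turn about the tool's y in degrees. A call has 1 to 5 rows; each row shifts and turns the commanded pose from where the row before left it, along the tool's axes as they then stand; what a row does not reach is not made up. A row lasts 1/8 s, in which the tool goes at most 62.5 mm and 10.7 degrees, less where a joint would pass 70% of its speed; a pose out of reach is approached as far as the arm can. A call is refused whole if a number of a shift passes 0.0625 or a number of a turn 10.7, either way. A call with a gripper value outside its range is refused whole. The fingers move at their own pace and stop on an object; "squeeze" is the grip in N (left out, the last holds). Time passes only in rows, so rows that do not move let the fingers close. It gives the time, the measured TCP pose, the force and the opening at its end, in the units of the state.
- arm.sense(): the state, without advancing time (a new reading comes with each control period).
- arm.read_camera(name): name is "scene" or "top" or "wrist"; returns a dict with "pixels" (420x560x3 uint8, red, green, blue), "range_z" (420x560 float32, m along the optical axis (not along the pixel's ray), 0 where there is no reading), "fx", "fy", "cx", "cy" (pixels), "rvec" (rotation vector, rad) and "tvec" (3), from world to camera coordinates, as OpenCV has them; the wrist camera has in their place "tool_from_camera" (4x4, takes a point from camera to tool coordinates, whose origin is the TCP and whose axes are the tool frame's). Camera axes: x right, y down, z forward; pixel columns grow to the right and rows downward; lengths in m; the calibration is good to about 2 mm. A picture is of the moment at which its call begins: read the wrist's pose just before it.
- arm.sign_off(): hands the job in, once; it reports no verdict.
The state is a dict: "t": time; "q": joint angles; "qvel": joint speeds; "joint_efforts": joint torques, N m; "tool_pos": TCP position; "ee_rot": TCP orientation; "force": force on the tool from outside, world axes, zero at the start; "wrist_torque": the same for the moment, N m; "opening": opening from 0.0 (shut) to 1.0 (fully open).
Only numpy, scipy, OpenCV 4.12 (cv2) and the standard library are available. Lean on these libraries where they do the work, as an engineer would, in place of code of your own. Each camera call takes 0.05 s, during which the arm holds its last target.

### The job

In the keeping case on the table, slide open the lid over the half that holds the empty steel cup, take that cup out and stand it upright on the open table. Then lay all the loose pieces of chocolate bark, which are brittle and must only be held with a light grip, flat and side by side in that emptied half, and slide the lid fully shut again so that the case is closed; leave the cup of set chocolate in the other half and the other things on the table where they are.

Things in the scene. Friction and masses are not known exactly. Their poses are not given: they have to be found in the camera images.
- case: White keeping case fixed to the table, 240 (x) x 430 (y) x 80 mm high, with two clear sliding lids on a double track. Origin: centre of its underside; x points away from the robot, y left along its length. Walls 10 mm; inner floor 10 mm above the table; end walls 58 mm high. A divider (6 mm, top at 42 mm) at y = 0 parts left and right halves, each 220 (x) x 202 mm. Yaw varies by 8 degrees.
- half_left (a point): Point on the inner floor of the left half, in the middle of what its open lid leaves free (120 mm left of the case's origin). When the left lid is fully open, the left half is clear from y = 35 to 205 mm.
- half_right (a point): The same for the right half, 120 mm right of the case's origin; with the right lid fully open it is clear from y = -205 to -35 mm.
- lid_left (a joint): Slide of the left lid, m: 0 shut, grows as it slides right (the case's -y) over the right lid to a stop at 0.17 (fully open). Upper track, its top 75 mm above the table; about 2 N moves it and it stays where it is left. May start up to 20 mm ajar.
- lid_right (a joint): Slide of the right lid, m: 0 shut, grows as it slides left (the case's +y) under the left lid to a stop at 0.17 (fully open). Lower track, its top 67 mm above the table; about 2 N moves it and it stays where it is left. May start up to 20 mm ajar.
- lid_left_handle (a point): Centre of the left lid's bar handle: a bar 80 mm long along the case's x, 12 mm wide in y, 14 mm high, on two posts 28 mm either side of its middle; centre 101 mm above the table (top 108), at y = 190 mm of the case when shut. Moves with the lid. Can be pinched from above across its 12 mm.
- lid_right_handle (a point): Centre of the right lid's bar handle, the same bar at the same height, at y = -190 mm of the case when shut. When fully open it stands 10 mm clear of the left lid's edge, the bar's underside 19 mm above the left lid's top.
- empty_cup_mid (a point): Empty steel cup, round, 66 mm across the rim narrowing to 48 mm at its foot, 33 mm high, nothing in it; point on its axis half-way up (16.5 mm above its foot), z up. It starts in either half of the case, near that half's point. Can be gripped from above across its outside just below the rim.
- filled_cup_mid (a point): Steel cup filled with brown chocolate, set hard, 68 mm across the rim, 34 mm high; point on its axis half-way up. It starts in the other half and stays there.
- bark_1_mid (a point): Broken piece of chocolate bark, an irregular flat block about 54 x 48 mm (its own x, y), 12 mm thick; point at its centre half-way up, z up. Brittle, 30 g: breaks if the fingers press it with over 15 N each; 4 to 6 N holds it. Three or four of the five pieces are there at a start, flat on the table left of the case; an absent one reads None.
- bark_2_mid (a point): Broken piece of chocolate bark, an irregular flat block about 52 x 48 mm (its own x, y), 12 mm thick; point at its centre half-way up, z up. Brittle, 30 g: breaks if the fingers press it with over 15 N each; 4 to 6 N holds it. Three or four of the five pieces are there at a start, flat on the table left of the case; an absent one reads None.
- bark_3_mid (a point): Broken piece of chocolate bark, an irregular flat block about 47 x 54 mm (its own x, y), 12 mm thick; point at its centre half-way up, z up. Brittle, 30 g: breaks if the fingers press it with over 15 N each; 4 to 6 N holds it. Three or four of the five pieces are there at a start, flat on the table left of the case; an absent one reads None.
- bark_4_mid (a point): Broken piece of chocolate bark, an irregular flat block about 51 x 44 mm (its own x, y), 12 mm thick; point at its centre half-way up, z up. Brittle, 30 g: breaks if the fingers press it with over 15 N each; 4 to 6 N holds it. Three or four of the five pieces are there at a start, flat on the table left of the case; an absent one reads None.
- bark_5_mid (a point): Broken piece of chocolate bark, an irregular flat block about 48 x 46 mm (its own x, y), 12 mm thick; point at its centre half-way up, z up. Brittle, 30 g: breaks if the fingers press it with over 15 N each; 4 to 6 N holds it. Three or four of the five pieces are there at a start, flat on the table left of the case; an absent one reads None.
- marker_mid (a point): Red and white marker pen lying flat, 127 mm long, 14 mm thick, near the left edge of the table, beside the bark; point at its centre. To be left alone.

How it is judged:
By the outcome, as a careful person would: the job done as asked, in the order asked, and still so for the second after the job is handed in, with the robot touching nothing.
Of bark_1, bark_2, bark_3, bark_4, bark_5 only 3 to 4 are there at a start; the rules pass over those that are not, and their reading is None.
At some moment in a run one of bark_1, bark_2, bark_3, bark_4, bark_5 may be knocked a few centimetres aside while the robot is not near it.
Once in a run the grip may slacken for a moment while it holds something.
It also fails if it takes over 210 s, if anything falls off the work surface, if the arm or the gripper's body presses on something with over 40 N, if the wrist force passes 120 N, or if a joint passes its speed limit or range.

## Working session

There is one attempt and no reset: what is moved stays moved. The work goes in short steps, Python scripts to look and compute and a tool call to move; the robot and the scene stay as the last step left them, time stands still between calls to the robot, and variables do not carry over. Pictures are saved under pics/ and viewed, and the job is handed in when it is done.

Besides the shell and the picture viewer there is one more tool, called by a JSON object that holds its "method" and its "body", one argument or row to a line. drive_tool: Moves the arm, as the interface text tells. Its arguments: {"type":"object","properties":{"deltas":{"type":"array"},"squeeze":{"type":"number"}},"required":["deltas"]}

```bash
ls; mkdir -p pics; cat > h.py <<'E'
import numpy as np, cv2
from plant import arm
from scipy.spatial.transform import Rotation as R
def snap(name,fn):
    s=arm.sense()
    c=arm.read_camera(name)
    cv2.imwrite('pics/'+fn,cv2.cvtColor(c['pixels'],cv2.COLOR_RGB2BGR))
    if name=='wrist':
        T=np.eye(4);T[:3,:3]=R.from_quat(s['ee_rot']).as_matrix();T[:3,3]=s['tool_pos']
        W=T@np.array(c['tool_from_camera'])
    else:
        V=np.eye(4);V[:3,:3]=cv2.Rodrigues(np.array(c['rvec'],float))[0];V[:3,3]=np.ravel(c['tvec'])
        W=np.linalg.inv(V)
    c['W']=W
    return c
def cloud(c):
    z=c['range_z'];v,u=np.mgrid[:z.shape[0],:z.shape[1]]
    P=np.stack([(u-c['cx'])/c['fx']*z,(v-c['cy'])/c['fy']*z,z],-1)
    P=P@c['W'][:3,:3].T+c['W'][:3,3]
    P[z==0]=np.nan
    return P
def atz(c,u,v,h):
    d=c['W'][:3,:3]@np.array([(u-c['cx'])/c['fx'],(v-c['cy'])/c['fy'],1.]);o=c['W'][:3,3]
    return o+d*(h-o[2])/d[2]
def st():
    s=arm.sense();np.set_printoptions(precision=4,suppress=True)
    print(s['t'],np.array(s['tool_pos']),'op',s['opening'],'F',np.array(s['force']));print(R.from_quat(s['ee_rot']).as_matrix());print('q',np.array(s['q']))
    return s
E
python3 - <<'E'
from h import *
st()
for n in ('scene','top','wrist'):
    c=snap(n,n+'0.png'); print(n,c['fx'],c['W'])
np.savez('top0.npz',**cloud and {})
E
```

```text
pics
0.0 [ 0.2722 -0.5624  0.4039] op 1.0025373234315835 F [ 0.64   -0.1642  0.2496]
[[ 0.4355 -0.0008  0.9002]
 [-0.9002  0.0014  0.4355]
 [-0.0016 -1.     -0.0002]]
q [ 1.0174  0.4352  0.025   1.5741 -0.0116  1.134  -0.0752]
scene 498.6285110771998 [[ 0.5864 -0.6079  0.5353 -0.239 ]
 [-0.81   -0.4406  0.387  -0.5129]
 [ 0.0005 -0.6606 -0.7508  1.1596]
 [ 0.      0.      0.      1.    ]]
top 442.19864564584935 [[-0.0039 -0.9926  0.1212  0.4094]
 [-0.9997  0.0069  0.0249  0.0226]
 [-0.0256 -0.121  -0.9923  1.1435]
 [ 0.      0.      0.      1.    ]]
wrist 295.0950047136155 [[ 0.4354 -0.8731 -0.2193  0.3302]
 [-0.9002 -0.4225 -0.1054 -0.5337]
 [-0.0006  0.2433 -0.97    0.3841]
 [ 0.      0.      0.      1.    ]]
```

View pics/top0.png

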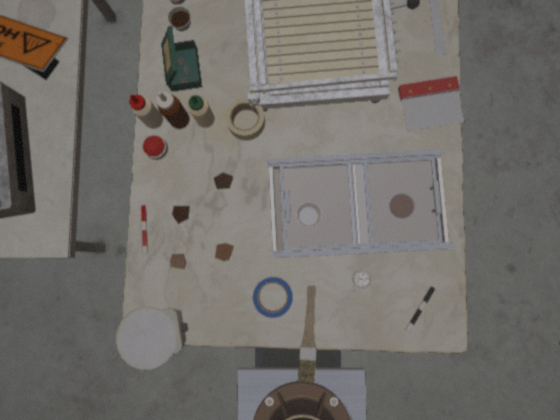

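View pics/scene0.png

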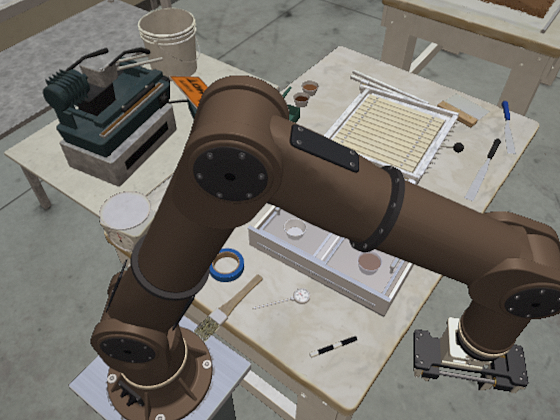

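View pics/wrist0.png

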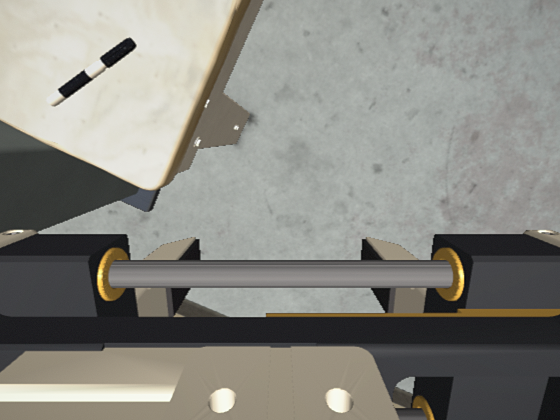

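The top view shows the empty cup in the left half near (308,215) and the filled cup in the right at (402,206). There are four bark pieces near (223,181), (181,213), (178,261) and (224,252). The marker is at (144,225). Next I measure.

```bash
python3 - <<'E'
from h import *
c=snap('top','top1.png');P=cloud(c)
np.savez('top1.npz',P=P,px=c['pixels'],W=c['W'],k=np.array([c['fx'],c['fy'],c['cx'],c['cy']]))
im=cv2.cvtColor(c['pixels'],cv2.COLOR_RGB2BGR)
cv2.imwrite('pics/crop1.png',cv2.resize(im[140:270,130:460],None,fx=2.4,fy=2.4,interpolation=cv2.INTER_CUBIC))
h=P[...,2]
cv2.imwrite('pics/h1.png',cv2.resize(np.clip(np.nan_to_num(h[140:270,130:460])*2000,0,255).astype(np.uint8),None,fx=2.4,fy=2.4,interpolation=cv2.INTER_NEAREST))
# bark: dark brown blobs
hsv=cv2.cvtColor(im,cv2.COLOR_BGR2HSV)
m=((h>0.004)&(h<0.02)).astype(np.uint8);m[:,:150]=0;m[:,262:]=0;m[:165]=0;m[280:]=0
n,l,s,ce=cv2.connectedComponentsWithStats(m)
for i in range(1,n):
    if s[i,4]>60: print(s[i],ce[i],np.nanmedian(P[l==i],0))
for (u,v) in [(308,215),(402,206),(286,207),(440,205),(360,205),(200,200)]: print(u,v,P[v,u])
E
```

```text
[214 173  19  16 238] [222.94537815 180.8907563 ] [0.62842723 0.19849216 0.00993602]
[172 206  17  18 240] [180.2375     213.28333333] [0.54471823 0.30897428 0.01019587]
[215 243  19  19 253] [223.31620553 251.7312253 ] [0.44340786 0.19578758 0.01027869]
[170 254  16  16 200] [177.59  261.305] [0.42081317 0.31192059 0.00992758]
308 215 [nan nan nan]
402 206 [ 0.55170072 -0.25016482  0.06437187]
286 207 [0.54581228 0.03304522 0.10602124]
440 205 [ 0.54801512 -0.32849491  0.10537876]
360 205 [ 0.55368545 -0.14653482  0.07352789]
200 200 [ 0.58053501  0.26068959 -0.00408859]
```

```bash
sleep 0
```

```text
(no output)
```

View pics/crop1.png

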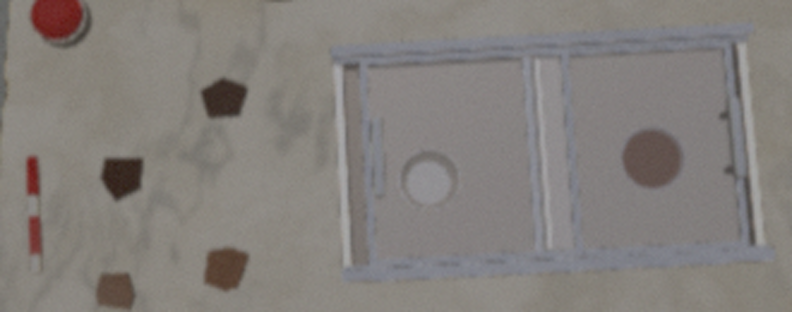

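View pics/h1.png

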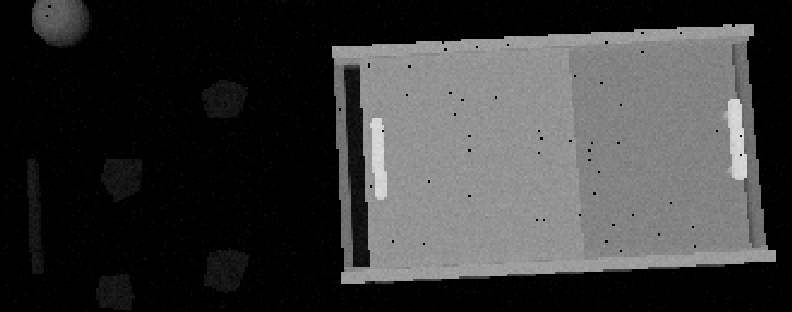

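```bash
python3 - <<'E'
from h import *
d=np.load('top1.npz');P=d['P'];h=P[...,2]
np.set_printoptions(precision=4,suppress=True)
m=((h>0.090)&(h<0.12)).astype(np.uint8);m[:140]=0;m[270:]=0;m[:,:265]=0;m[:,460:]=0
n,l,s,ce=cv2.connectedComponentsWithStats(m)
for i in range(1,n):
    if s[i,4]>20:
        p=P[l==i];r=cv2.minAreaRect((p[:,:2]*1000).astype(np.float32));print('handle',s[i,4],p.mean(0),r,ce[i])
# rails
m=(h>0.045)&(h<0.12);m[:135]=0;m[275:]=0;m[:,:262]=0;m[:,465:]=0
p=P[m];r=cv2.minAreaRect((p[:,:2]*1000).astype(np.float32));print('case',r)
t=(h<0.02)&(h>-0.02);t[:130]=0;t[290:]=0;t[:,:150]=0;t[:,260:]=0
print('table z',np.nanmedian(h[t]))
m=(h>0.04)&(h<0.07);
E
```

```text
handle 197 [ 0.5659 -0.3211  0.1051] ((566.2665405273438, -322.7039489746094), (78.53608703613281, 13.978708267211914), 2.1630783081054688) [436.4467 197.5533]
handle 167 [0.5494 0.0301 0.1061] ((549.8516235351562, 30.187938690185547), (78.76956939697266, 11.862923622131348), 2.6324307918548584) [287.2515 205.515 ]
case ((559.006103515625, -142.2229766845703), (243.1631317138672, 431.20556640625), 2.6415040493011475)
table z -0.0011216403528253593
```

```bash
cat >> h.py <<'E'
C0=np.array([.559,-.1422]);YAW=np.radians(2.63)
def cw(x,y): return C0+np.array([np.cos(YAW)*x-np.sin(YAW)*y,np.sin(YAW)*x+np.cos(YAW)*y])
def cc(p): d=np.array(p[:2])-C0; return np.array([np.cos(YAW)*d[0]+np.sin(YAW)*d[1],-np.sin(YAW)*d[0]+np.cos(YAW)*d[1]])
def go(x,y,z,ang=None):
    """grasp-point target; ang = wanted angle (deg) of jaw line in world; prints total shift in tool axes (before turning) and turn"""
    s=arm.sense();M=R.from_quat(s['ee_rot']).as_matrix()
    tgt=np.array([x,y,z+0.159]);d=tgt-np.array(s['tool_pos'])
    a=np.degrees(np.arctan2(M[1,0],M[0,0]))
    turn=0
    if ang is not None:
        turn=-((ang-a+90)%180-90)
    print('t',s['t'],'jaw',round(a,2),'shift tool xyz mm',np.round(M.T@d*1000,1),'turn',round(turn,2),'op',round(s['opening'],3),'F',np.round(s['force'],1),'gp',np.round(np.array(s['tool_pos'])-[0,0,.159],4))
    # shift if the turn is done first
    th=np.radians(a-turn);c=np.array([[np.cos(th),0,-np.sin(th)],[np.sin(th),0,np.cos(th)],[0,-1,0]])
    print('  after-turn shift',np.round(c.T@d*1000,1))
E
python3 - <<'E'
from h import *
d=np.load('top1.npz');P=d['P']
for (u,v) in [(362,280),(432,290),(408,328),(392,280),(272,297),(330,128),(320,100),(399,95),(200,108),(245,120),(148,338),(392,252)]: print(u,v,P[v-1:v+2,u-1:u+2].reshape(-1,3)[4])
print(cw(0,-190/1000))
go(.5663,-.322,.2,-87.4)
go(.5663,-.322,.2,90+2.63)
E
```

```text
362 280 [ 0.37133514 -0.15648027  0.01116547]
432 290 [ 0.34613002 -0.32991136  0.01246576]
408 328 [ 0.25317321 -0.26713765  0.01076717]
392 280 [ 0.37064282 -0.23471823 -0.00257876]
272 297 [0.32892855 0.07103288 0.00108734]
330 128 [ 0.77102431 -0.08415111 -0.00083837]
320 100 [ 0.8293841  -0.05516219  0.04975126]
399 95 [ 0.85778773 -0.26850758  0.00430084]
200 108 [0.78586166 0.23870682 0.12125788]
245 120 [ 0.79663804  0.14292873 -0.00315144]
148 338 [0.24710706 0.34625305 0.12516096]
392 252 [ 0.44084921 -0.23059041  0.02645174]
[ 0.56771835 -0.33199987]
t 0.2 jaw -64.18 shift tool xyz mm [-88.3  45.3 369.5] turn 23.22 op 0.995 F [ 0.   0.2 -0.6] gp [ 0.2722 -0.5625  0.2452]
  after-turn shift [-226.9   45.2  304.7]
t 0.2 jaw -64.18 shift tool xyz mm [-88.3  45.3 369.5] turn 23.19 op 0.995 F [ 0.   0.2 -0.6] gp [ 0.2722 -0.5625  0.2452]
  after-turn shift [-226.7   45.2  304.8]
```

{"method": "drive_tool", "body": {
  "deltas": [
    [1,-0.04,0,0.05,7.7],
    [1,-0.04,0,0.06,7.7],
    [1,-0.045,0.01,0.06,7.8],
    [1,-0.045,0.01,0.06,0],
    [1,-0.02,0,0.03,0]
  ]
}}

```text
t: 0.82
tool_pos: [0.459, -0.3475, 0.3876]
ee_rot: [-0.512, 0.488, -0.487, 0.513]
force: [-0.1, -0.0, -0.3]
opening: 0.998
```

```bash
python3 - <<'E'
from h import *
go(.5663,-.322,.102,-87.4)
E
```

```text
t 0.825 jaw -87.15 shift tool xyz mm [-20.  126.6 108.5] turn 0.25 op 0.998 F [-0.1 -0.  -0.3] gp [ 0.459  -0.3475  0.2286]
  after-turn shift [-20.7 126.6 108.4]
```

{"method": "drive_tool", "body": {
  "deltas": [
    [1,-0.01,0,0.05,0.2],
    [1,-0.01,0,0.05,0],
    [1,0,0.04,0,0],
    [1,0,0.03,0,0],
    [1,0,0,0,0]
  ]
}}

```text
t: 1.45
tool_pos: [0.555, -0.3258, 0.3157]
ee_rot: [0.511, -0.491, 0.487, -0.51]
force: [0.1, -0.5, 0.2]
opening: 1.001
```

```bash
python3 - <<'E'
from h import *
go(.5663,-.322,.102,-87.4)
c=snap('wrist','w2.png')
E
```

```text
t 1.45 jaw -87.56 shift tool xyz mm [-3.2 54.7 11.7] turn -0.16 op 1.001 F [ 0.1 -0.5  0.2] gp [ 0.555  -0.3258  0.1567]
  after-turn shift [-3.3 54.7 11.5]
```

View pics/w2.png

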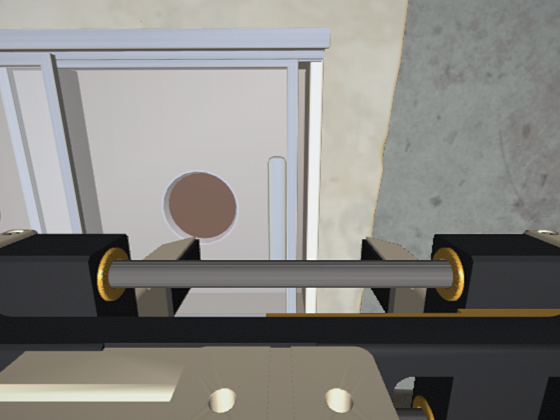

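The right lid's bar (column 277) lies between the fingers, and there is a gap between the lid edge and the end wall (297 to 310), so this lid is slightly ajar. I'll close it first.

{"method": "drive_tool", "body": {
  "deltas": [
    [1,-0.003,0.03,0.011,0],
    [1,0,0.02,0,0],
    [1,0,0.005,0,0],
    [-0.5,0,0,0,0],
    [-1,0,0,0,0]
  ],
  "squeeze": 12
}}

```text
t: 2.12
tool_pos: [0.5669, -0.3233, 0.2647]
ee_rot: [-0.51, 0.489, -0.49, 0.511]
force: [0.1, 0.6, -0.5]
opening: 0.832
```

{"method": "drive_tool", "body": {
  "deltas": [
    [-1,0,0,0,0],
    [-1,0,0,0,0],
    [-1,0,0,0,0],
    [-1,0,0,0,0]
  ]
}}

```text
t: 2.62
tool_pos: [0.5666, -0.3229, 0.2632]
ee_rot: [-0.51, 0.489, -0.489, 0.51]
force: [0.1, 0.2, 0.4]
opening: 0.394
```

```bash
python3 - <<'E'
from h import *
go(*cw(0,-.19),.102,-87.4)
E
```

```text
t 2.625 jaw -87.57 shift tool xyz mm [9.1 2.2 0.7] turn -0.17 op 0.394 F [0.1 0.2 0.4] gp [ 0.5666 -0.3229  0.1042]
  after-turn shift [9.1 2.2 0.7]
```

Fingers are slow (about 80 mm/s). I'll keep closing.

{"method": "drive_tool", "body": {
  "deltas": [
    [-1,0,0.002,0,0],
    [-1,0,0,0,0],
    [-1,0,0,0,0],
    [-1,0,0,0,0]
  ]
}}

```text
t: 3.12
tool_pos: [0.5666, -0.3229, 0.261]
ee_rot: [0.511, -0.489, 0.489, -0.51]
force: [0.4, -0.2, -2.0]
opening: 0.128
```

{"method": "drive_tool", "body": {
  "deltas": [
    [-1,0.003,0,0,0],
    [-1,0.003,0,0,0],
    [-1,0.003,0,0,0],
    [-1,0.002,0,0,0],
    [-1,0,0,0,0]
  ]
}}

```text
t: 3.75
tool_pos: [0.5671, -0.3323, 0.261]
ee_rot: [-0.51, 0.49, -0.488, 0.511]
force: [-2.2, 7.3, 1.6]
opening: 0.131
```

```bash
python3 - <<'E'
from h import *
go(*cw(0,-.19),.102,-87.4)
E
```

```text
t 3.75 jaw -87.51 shift tool xyz mm [-0.2 -0.   0.6] turn -0.11 op 0.131 F [-2.2  7.3  1.6] gp [ 0.5671 -0.3323  0.102 ]
  after-turn shift [-0.2 -0.   0.6]
```

Right lid is against its stop (7 N, pose as predicted). Release and go to the left handle.

{"method": "drive_tool", "body": {
  "deltas": [
    [1,-0.001,0,0,0],
    [1,0,0,0,0],
    [1,0,-0.03,0,0],
    [1,0,-0.04,0,0],
    [1,-0.05,0,0,0]
  ]
}}

```text
t: 4.38
tool_pos: [0.5651, -0.2878, 0.3349]
ee_rot: [0.509, -0.488, 0.494, -0.509]
force: [1.4, 1.5, -0.1]
opening: 0.623
```

{"method": "drive_tool", "body": {
  "deltas": [
    [1,-0.06,0,0,0],
    [1,-0.06,0,0,0],
    [1,-0.06,0,0,0],
    [1,-0.06,0,0,0],
    [1,-0.05,0,0,0]
  ]
}}

```text
t: 5.0
tool_pos: [0.5527, 0.0088, 0.3317]
ee_rot: [-0.51, 0.489, -0.49, 0.511]
force: [-0.2, 0.9, 0.3]
opening: 0.996
```

```bash
python3 - <<'E'
from h import *
go(.5498,.0302,.102,-87.4)
c=snap('wrist','w3.png');P=cloud(c)
m=((P[...,2]>.095)&(P[...,2]<.115)).astype(np.uint8);m[235:]=0
n,l,s,ce=cv2.connectedComponentsWithStats(m)
for i in range(1,n):
    if s[i,4]>60: print(s[i],np.median(P[l==i],0),cc(np.median(P[l==i],0)))
E
```

```text
t 5.0 jaw -87.55 shift tool xyz mm [-21.5  70.7  -2.1] turn -0.15 op 0.996 F [-0.2  0.9  0.3] gp [0.5527 0.0088 0.1727]
  after-turn shift [-21.5  70.7  -1.9]
[ 241  175   19   60 1006] [0.56996233 0.03097485 0.1073885 ] [0.01889709 0.17248943]
```

View pics/w3.png

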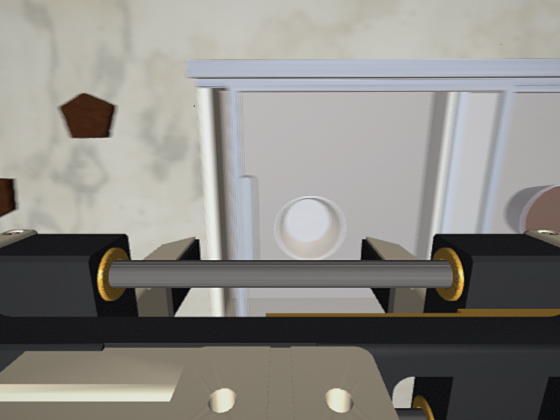

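The left bar (column 247) is at y≈0.031 and the cup is visible under the clear lid.

{"method": "drive_tool", "body": {
  "deltas": [
    [1,-0.0215,0.02,-0.002,0],
    [0.6,0,0.04,0,0],
    [0.2,0,0.0105,0,0],
    [-0.5,0,0,0,0],
    [-1,0,0,0,0]
  ]
}}

```text
t: 5.68
tool_pos: [0.5505, 0.0277, 0.262]
ee_rot: [-0.51, 0.489, -0.49, 0.511]
force: [-0.0, -1.1, -0.1]
opening: 0.617
```

{"method": "drive_tool", "body": {
  "deltas": [
    [-1,0,0,0,0],
    [-1,0,0,0,0],
    [-1,0,0,0,0],
    [-1,0,0,0,0],
    [-1,0,0,0,0]
  ]
}}

```text
t: 6.3
tool_pos: [0.5498, 0.0284, 0.2608]
ee_rot: [-0.51, 0.489, -0.489, 0.511]
force: [-0.7, 0.5, 0.9]
opening: 0.127
```

```bash
python3 - <<'E'
from h import *
go(*cw(0,.02),.102,-87.4)
E
```

```text
t 6.3 jaw -87.56 shift tool xyz mm [150.8  -0.3   1.9] turn -0.16 op 0.127 F [-0.7  0.5  0.9] gp [0.5498 0.0284 0.1018]
  after-turn shift [150.9  -0.2   1.5]
```

Gripped (opening 0.127). Slide 152 mm right.

{"method": "drive_tool", "body": {
  "deltas": [
    [-1,0.02,0,0,0],
    [-1,0.03,0,0,0],
    [-1,0.03,0,0,0],
    [-1,0.03,0,0.001,0],
    [-1,0.02,0,0,0]
  ],
  "squeeze": 20
}}

```text
t: 6.92
tool_pos: [0.5559, -0.1035, 0.2608]
ee_rot: [0.51, -0.49, 0.49, -0.51]
force: [-1.5, 1.9, 3.8]
opening: 0.129
```

{"method": "drive_tool", "body": {
  "deltas": [
    [-1,0.012,0,0,0],
    [-1,0.006,0,0,0],
    [-1,0.003,0,0,0],
    [-1,0,0,0,0]
  ]
}}

```text
t: 7.42
tool_pos: [0.5568, -0.122, 0.2607]
ee_rot: [0.511, -0.489, 0.489, -0.511]
force: [-4.7, 3.1, 6.2]
opening: 0.13
```

```bash
python3 - <<'E'
from h import *
go(*cw(0,.02),.102,-87.4)
E
```

```text
t 7.425 jaw -87.53 shift tool xyz mm [ 0.3 -0.3  1.2] turn -0.13 op 0.13 F [-4.7  3.1  6.2] gp [ 0.5568 -0.122   0.1017]
  after-turn shift [ 0.3 -0.3  1.2]
```

{"method": "drive_tool", "body": {
  "deltas": [
    [-1,0.002,0,0,0],
    [-1,0.001,0,0,0],
    [-1,0,0,0,0]
  ]
}}

```text
t: 7.8
tool_pos: [0.5572, -0.1226, 0.2605]
ee_rot: [-0.511, 0.49, -0.487, 0.512]
force: [-3.3, 11.9, 4.4]
opening: 0.13
```

{"method": "drive_tool", "body": {
  "deltas": [
    [1,-0.003,0,0,0],
    [1,0,0,0,0],
    [1,0,0,0,0],
    [1,0,-0.04,0,0],
    [1,-0.06,-0.05,0,0]
  ]
}}

```text
t: 8.43
tool_pos: [0.5551, -0.0785, 0.3414]
ee_rot: [0.509, -0.491, 0.492, -0.508]
force: [1.3, 1.2, 0.2]
opening: 0.624
```

{"method": "drive_tool", "body": {
  "deltas": [
    [1,-0.05,0,-0.03,0],
    [1,-0.04,-0.02,-0.03,0],
    [1,0,0,0,0]
  ]
}}

```text
t: 8.8
tool_pos: [0.49, 0.0156, 0.3622]
ee_rot: [-0.511, 0.488, -0.488, 0.512]
force: [0.1, -0.2, 0.5]
opening: 0.949
```

```bash
python3 - <<'E'
from h import *
c=snap('wrist','w4.png');P=cloud(c);np.savez('w4.npz',P=P)
c2=snap('top','top4.png');Q=cloud(c2);np.savez('top4.npz',P=Q)
st()
im=cv2.cvtColor(c2['pixels'],cv2.COLOR_RGB2BGR)
cv2.imwrite('pics/crop4.png',cv2.resize(im[140:270,130:460],None,fx=2.4,fy=2.4,interpolation=cv2.INTER_CUBIC))
E
```

```text
8.9 [0.4915 0.0124 0.3611] op 0.9887316724622606 F [ 0.5034 -1.2144 -0.3825]
[[ 0.0426  0.0014  0.9991]
 [-0.9991 -0.0005  0.0426]
 [ 0.0005 -1.      0.0014]]
q [-0.0472  0.2707 -0.107   1.9418  0.0365  0.9296 -1.7004]
```

View pics/w4.png

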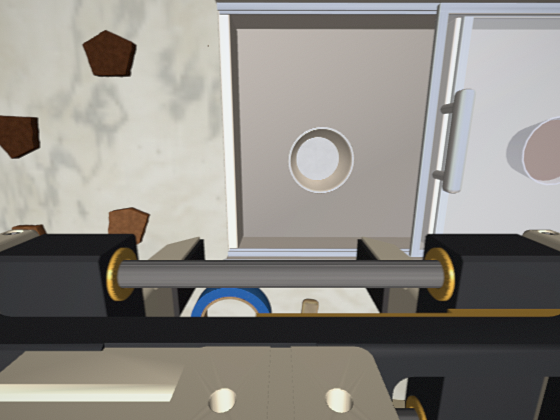

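View pics/crop4.png

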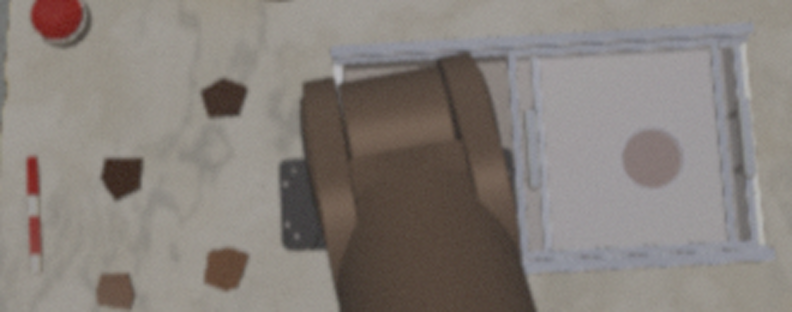

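The lid is fully open. The wrist view shows the cup rim centred near (321,160), and the bark pieces are unchanged.

```bash
python3 - <<'E'
from h import *
c=snap('wrist','w5.png');P=cloud(c)
print(atz(c,321,160,.043))
h=P[...,2];m=(h>.035)&(h<.052);m[:120]=0;m[205:]=0;m[:,:280]=0;m[:,365:]=0
p=P[m];print(len(p),p[:,2].min(),p[:,2].max());print(cv2.minEnclosingCircle((p[:,:2]*1000).astype(np.float32)))
(x,y),r=cv2.minEnclosingCircle((p[:,:2]*1000).astype(np.float32))
print(cc([x/1000,y/1000]), np.nanmedian(h[180:230,245:280]))
go(x/1000,y/1000,.039,2.63)
E
```

```text
[ 0.53638742 -0.0263922   0.043     ]
927 0.035002212315481396 0.045372450768028094
((534.3312377929688, -22.419870376586914), 32.99813461303711)
[-0.01914654  0.12078591] 0.01005918376434653
t 8.95 jaw -87.64 shift tool xyz mm [ 35.8 162.8  41. ] turn 89.73 op 0.997 F [-0.1  0.7  0.7] gp [0.4918 0.0118 0.2018]
  after-turn shift [-41.  162.8  36.1]
```

{"method": "drive_tool", "body": {
  "deltas": [
    [1,0,0,0,-10.03],
    [1,0,0,0,-10.03],
    [1,0,0,0,-10.03],
    [1,0,0,0,-10.03],
    [1,0,0,0,-10.03]
  ]
}}

```text
t: 9.57
tool_pos: [0.492, 0.0111, 0.36]
ee_rot: [0.67, -0.226, 0.226, -0.67]
force: [-0.3, -0.2, -0.9]
opening: 1.001
```

{"method": "drive_tool", "body": {
  "deltas": [
    [1,0,0,0,-10.03],
    [1,0,0,0,-10.03],
    [1,0,0,0,-10.03],
    [1,0,0,0,-10.03],
    [1,0.04,0.03,-0.035,0]
  ]
}}

```text
t: 10.2
tool_pos: [0.5335, -0.0198, 0.332]
ee_rot: [-0.707, -0.019, 0.017, 0.707]
force: [1.0, 0.7, 0.9]
opening: 0.999
```

```bash
python3 - <<'E'
from h import *
go(.5345,-.0225,.039,2.63)
E
```

```text
t 10.2 jaw 2.96 shift tool xyz mm [  0.4 134.   -2.8] turn 0.33 op 0.999 F [1.  0.7 0.9] gp [ 0.5335 -0.0198  0.173 ]
  after-turn shift [  0.9 134.   -2.7]
```

{"method": "drive_tool", "body": {
  "deltas": [
    [1,0,0.04,0,0],
    [1,0,0.04,0,0],
    [1,0,0,0,0]
  ]
}}

```text
t: 10.58
tool_pos: [0.532, -0.022, 0.2477]
ee_rot: [0.707, 0.014, -0.018, -0.707]
force: [0.0, 0.7, 0.3]
opening: 1.001
```

```bash
python3 - <<'E'
from h import *
go(.5345,-.0225,.039,2.63)
c=snap('wrist','w6.png')
E
```

```text
t 10.575 jaw 2.57 shift tool xyz mm [ 2.8 49.7 -0.6] turn -0.06 op 1.001 F [0.  0.7 0.3] gp [ 0.532  -0.022   0.0887]
  after-turn shift [ 2.4 49.7 -0.6]
```

View pics/w6.png

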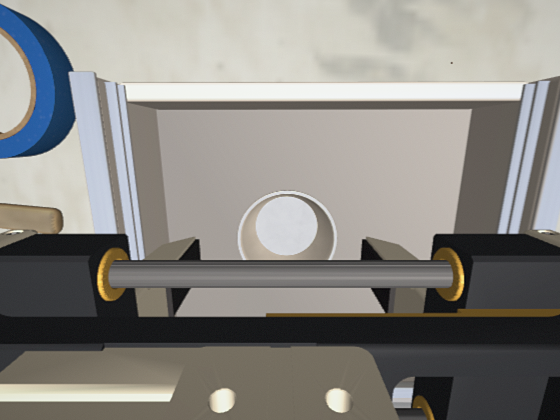

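{"method": "drive_tool", "body": {
  "deltas": [
    [1,0.0025,0.02,-0.0005,0],
    [1,0,0.02,0,0],
    [0.4,0,0.0095,0,0],
    [-0.2,0,0,0,0],
    [-0.2,0,0,0,0]
  ],
  "squeeze": 10
}}

```text
t: 11.25
tool_pos: [0.536, -0.0208, 0.2022]
ee_rot: [0.707, 0.017, -0.016, -0.707]
force: [0.5, 0.1, 0.1]
opening: 0.726
```

{"method": "drive_tool", "body": {
  "deltas": [
    [-0.2,0,0,0,0],
    [-0.2,0,0,0,0],
    [-0.2,0,0,0,0]
  ]
}}

```text
t: 11.62
tool_pos: [0.5359, -0.0208, 0.2021]
ee_rot: [0.707, 0.017, -0.016, -0.707]
force: [-0.2, -0.5, 7.0]
opening: 0.702
```

```bash
python3 - <<'E'
from h import *
go(.5345,-.0225,.039,2.63)
E
```

```text
t 11.625 jaw 2.69 shift tool xyz mm [-1.5  4.1 -1.6] turn 0.06 op 0.702 F [-0.2 -0.5  7. ] gp [ 0.5359 -0.0208  0.0431]
  after-turn shift [-1.5  4.1 -1.6]
```

{"method": "drive_tool", "body": {
  "deltas": [
    [-0.3,0,-0.01,0,0],
    [-0.3,0,-0.03,0,0],
    [-0.3,0,-0.03,0,0]
  ],
  "squeeze": 20
}}

```text
t: 12.0
tool_pos: [0.5353, -0.0207, 0.2723]
ee_rot: [-0.707, -0.016, 0.017, 0.707]
force: [0.6, -1.4, 0.2]
opening: 0.687
```

```bash
python3 - <<'E'
from h import *
go(.365,-.24,.035,40)
c=snap('wrist','w7.png')
E
```

```text
t 12.0 jaw 2.7 shift tool xyz mm [-180.4   78.4 -211. ] turn -37.3 op 0.687 F [ 0.6 -1.4  0.2] gp [ 0.5353 -0.0207  0.1133]
  after-turn shift [-271.4   78.3  -58.6]
```

View pics/w7.png

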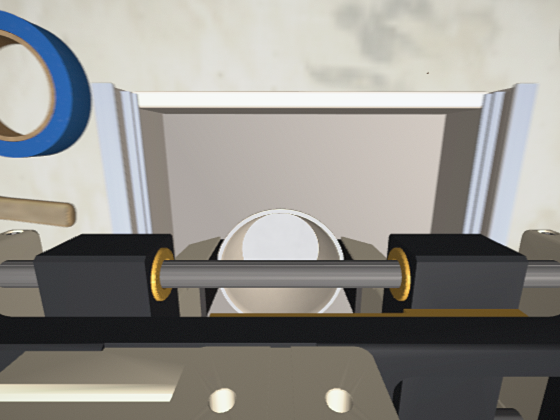

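{"method": "drive_tool", "body": {
  "deltas": [
    [-0.3,0,-0.05,0,0],
    [-0.3,0,-0.02,0,0],
    [-0.3,-0.04,0,-0.04,0],
    [-0.3,-0.04,0,-0.04,0],
    [-0.3,-0.04,0,-0.04,0]
  ]
}}

```text
t: 12.68
tool_pos: [0.4198, -0.1472, 0.3417]
ee_rot: [0.707, 0.017, -0.017, -0.707]
force: [0.2, -1.8, -1.5]
opening: 0.692
```

{"method": "drive_tool", "body": {
  "deltas": [
    [-0.3,-0.04,0,-0.04,0],
    [-0.3,-0.03,0,-0.03,0],
    [-0.3,-0.01,0,-0.01,0],
    [-0.3,0,0,0,0]
  ]
}}

```text
t: 13.18
tool_pos: [0.3449, -0.2301, 0.3415]
ee_rot: [0.707, 0.016, -0.016, -0.707]
force: [-0.0, 0.7, -0.4]
opening: 0.692
```

```bash
python3 - <<'E'
from h import *
go(.335,-.235,.034,2.63)
c=snap('wrist','w8.png')
E
```

```text
t 13.175 jaw 2.61 shift tool xyz mm [-10.2 148.5  -4.4] turn -0.02 op 0.692 F [-0.   0.7 -0.4] gp [ 0.3449 -0.2301  0.1825]
  after-turn shift [-10.1 148.5  -4.4]
```

View pics/w8.png

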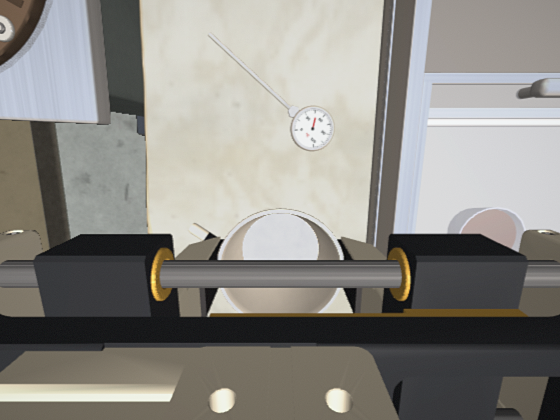

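{"method": "drive_tool", "body": {
  "deltas": [
    [-0.3,-0.01,0.05,-0.005,0],
    [-0.3,0,0.05,0,0],
    [-0.3,0,0.03,0,0],
    [-0.3,0,0.01,0,0],
    [-0.3,0,0,0,0]
  ]
}}

```text
t: 13.85
tool_pos: [0.3362, -0.2347, 0.2012]
ee_rot: [-0.707, -0.017, 0.017, 0.707]
force: [0.5, 0.1, 0.1]
opening: 0.693
```

{"method": "drive_tool", "body": {
  "deltas": [
    [-0.3,0,0.003,0,0],
    [-0.3,0,0.002,0,0],
    [-0.3,0,0.001,0,0],
    [-0.3,0,0,0,0]
  ]
}}

```text
t: 14.35
tool_pos: [0.3353, -0.2355, 0.1954]
ee_rot: [0.707, 0.017, -0.016, -0.707]
force: [0.0, -0.6, -1.0]
opening: 0.694
```

{"method": "drive_tool", "body": {
  "deltas": [
    [-0.3,0,0.001,0,0],
    [-0.3,0,0.001,0,0],
    [-0.3,0,0.001,0,0],
    [-0.3,0,0,0,0]
  ]
}}

```text
t: 14.85
tool_pos: [0.3353, -0.2354, 0.1922]
ee_rot: [0.707, 0.017, -0.017, -0.707]
force: [-0.5, -1.1, 0.4]
opening: 0.693
```

{"method": "drive_tool", "body": {
  "deltas": [
    [-0.3,0,0.001,0,0],
    [-0.3,0,0.001,0,0],
    [-0.3,0,0,0,0]
  ]
}}

```text
t: 15.22
tool_pos: [0.3353, -0.2354, 0.1911]
ee_rot: [0.707, 0.017, -0.017, -0.707]
force: [-4.0, 1.5, 22.5]
opening: 0.697
```

Touchdown. Release.

{"method": "drive_tool", "body": {
  "deltas": [
    [-0.3,0,-0.001,0,0],
    [0.7,0,0,0,0],
    [0.7,0,0,0,0],
    [0.7,0,0,0,0],
    [0.7,0,-0.03,0,0]
  ]
}}

```text
t: 15.85
tool_pos: [0.3348, -0.235, 0.2202]
ee_rot: [-0.706, -0.016, 0.018, 0.708]
force: [1.5, -0.1, 0.1]
opening: 0.85
```

{"method": "drive_tool", "body": {
  "deltas": [
    [1,0,-0.05,0,0],
    [1,0,-0.05,0,0],
    [1,0,-0.05,0.05,0],
    [1,0,0,0.06,0],
    [1,0,0,0.06,0]
  ]
}}

```text
t: 16.48
tool_pos: [0.3274, -0.0698, 0.366]
ee_rot: [0.707, 0.017, -0.015, -0.707]
force: [1.4, 0.6, 0.7]
opening: 0.999
```

{"method": "drive_tool", "body": {
  "deltas": [
    [1,0,0,0.06,0],
    [1,0,0,0.06,0],
    [1,0,0,0.06,0],
    [1,0,0,0.03,0],
    [1,0,0,0,0]
  ]
}}

```text
t: 17.1
tool_pos: [0.3174, 0.1403, 0.3655]
ee_rot: [-0.707, -0.018, 0.018, 0.707]
force: [1.3, -0.5, -0.4]
opening: 0.999
```

```bash
python3 - <<'E'
from h import *
st()
c=snap('top','top9.png');Q=cloud(c)
im=cv2.cvtColor(c['pixels'],cv2.COLOR_RGB2BGR)
cv2.imwrite('pics/crop9.png',cv2.resize(im[140:350,120:460],None,fx=2.3,fy=2.3,interpolation=cv2.INTER_CUBIC))
c=snap('wrist','w9.png')
E
```

```text
17.1 [0.3174 0.1403 0.3655] op 0.9993475296198703 F [ 1.2911 -0.5144 -0.3562]
[[ 0.9987  0.0001 -0.0516]
 [ 0.0516  0.001   0.9987]
 [ 0.0001 -1.      0.001 ]]
q [ 0.1881  0.0879 -0.7812  2.189   0.0785  0.891  -0.5889]
```

View pics/crop9.png

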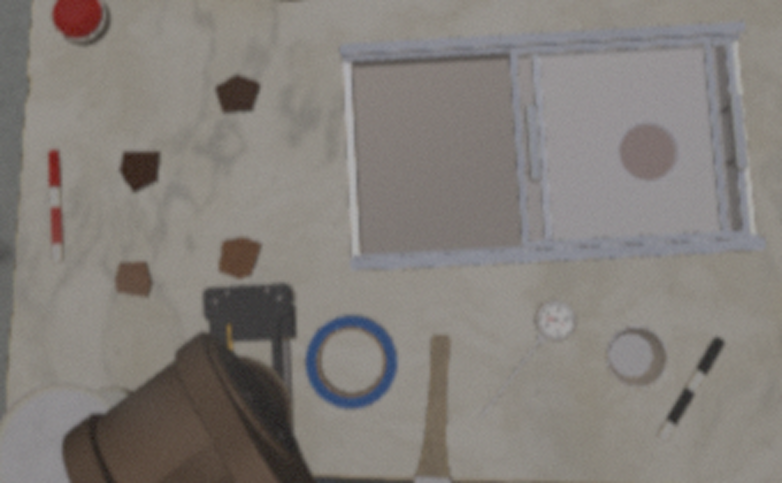

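View pics/w9.png

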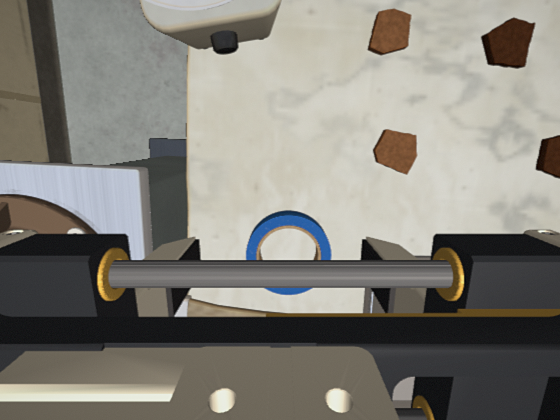

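The cup stands upright at top-crop (636,357), clear of the pen and the dial. The half is empty and all four bark pieces are in place. Moving over for a closer look at the bark.

{"method": "drive_tool", "body": {
  "deltas": [
    [1,0.05,-0.02,0,0],
    [1,0.05,-0.02,0,0],
    [1,0.05,-0.02,0,0],
    [1,0.03,0,-0.02,0],
    [1,0,0,0,0]
  ]
}}

```text
t: 17.82
tool_pos: [0.5007, 0.1232, 0.4245]
ee_rot: [0.707, 0.014, -0.015, -0.707]
force: [-1.1, -0.4, -0.4]
opening: 0.998
```

{"method": "drive_tool", "body": {
  "deltas": [
    [1,0,0,0,0]
  ]
}}

```text
t: 17.95
tool_pos: [0.498, 0.1259, 0.4249]
ee_rot: [0.707, 0.016, -0.017, -0.707]
force: [0.8, 0.4, -0.6]
opening: 0.999
```

```bash
cat > barks.py <<'E'
from h import *
def barks(fn,ylim=(0.1,0.38)):
    c=snap('wrist',fn);P=cloud(c)
    hsv=cv2.cvtColor(c['pixels'],cv2.COLOR_RGB2HSV)
    h=P[...,2]
    m=((h>0.005)&(h<0.022)&(P[...,1]>ylim[0])&(P[...,1]<ylim[1])&(P[...,0]>.36)&(P[...,0]<.72)).astype(np.uint8)
    m=cv2.morphologyEx(m,cv2.MORPH_OPEN,np.ones((3,3)))
    n,l,s,ce=cv2.connectedComponentsWithStats(m)
    out=[]
    for i in range(1,n):
        if s[i,4]<200: continue
        p=P[l==i];z=np.median(p[:,2])
        p=p[p[:,2]>z-.003]
        q=(p[:,:2]*1000).astype(np.float32)
        hull=cv2.convexHull(q)
        poly=cv2.approxPolyDP(hull,3.0,True)[:,0]
        M=cv2.moments(hull);cen=np.array([M['m10'],M['m01']])/M['m00']
        edge=[s[i,0]==0,s[i,0]+s[i,2]==560,s[i,1]==0]
        print('BARK px',ce[i].round(),'cen',cen.round(1),'z',round(float(z),4),'area',M['m00'],'rect',cv2.minAreaRect(q),'cut' if any(edge) else '')
        v=poly-cen
        for k in range(len(poly)):
            e=poly[(k+1)%len(poly)]-poly[k]; L=np.hypot(*e)
            nrm=np.array([e[1],-e[0]])/L; print('   v',v[k].round(1),'edge L',L.round(1),'dir',np.degrees(np.arctan2(e[1],e[0])).round(0)%180,'dist',abs(nrm@v[k]).round(1))
        hv=hull[:,0]-cen
        print('   widths',{a:round(float(np.ptp(hv@[np.cos(np.radians(a)),np.sin(np.radians(a))])),1) for a in range(0,180,15)})
        out.append((cen,hull[:,0]))
    return out
E
python3 - <<'E'
from barks import *
st()
barks('w10.png')
E
```

```text
17.95 [0.498  0.1259 0.4249] op 0.9992016083402547 F [ 0.8012  0.3591 -0.6448]
[[ 0.999  -0.0014 -0.0456]
 [ 0.0456 -0.0005  0.999 ]
 [-0.0015 -1.     -0.0005]]
q [ 0.1893  0.3184 -0.6901  1.7686  0.2215  1.1352 -0.525 ]
BARK px [224.  28.] cen [421.2 314. ] z 0.0113 area 1279.7264763223939 rect ((420.6205749511719, 314.1844482421875), (38.559505462646484, 39.47699737548828), 3.132727861404419) 
   v [ 18.3 -13. ] edge L 28.1 dir 91.0 dist 18.0
   v [17.8 15.1] edge L 17.0 dir 163.0 dist 19.6
   v [ 1.5 20. ] edge L 16.6 dir 10.0 dist 19.4
   v [-14.8  17. ] edge L 33.1 dir 83.0 dist 16.9
   v [-19.  -15.8] edge L 14.0 dir 163.0 dist 20.6
   v [ -5.6 -19.8] edge L 24.8 dir 16.0 dist 17.5
   widths {0: 38.4, 15: 43.6, 30: 47.3, 45: 47.9, 60: 45.2, 75: 40.9, 90: 39.9, 105: 38.8, 120: 42.5, 135: 44.6, 150: 43.9, 165: 40.4}
BARK px [327.  37.] cen [544.8 309.6] z 0.0116 area 1573.6070157922804 rect ((541.8470458984375, 310.6268310546875), (43.7551383972168, 45.63990020751953), 88.23539733886719) 
   v [ 18.9 -20.9] edge L 38.4 dir 91.0 dist 18.7
   v [18.5 17.5] edge L 20.8 dir 165.0 dis
[... 765 characters left out ...]
17.9
   widths {0: 45.5, 15: 45.5, 30: 48.0, 45: 48.5, 60: 46.1, 75: 42.8, 90: 46.3, 105: 52.2, 120: 54.9, 135: 53.8, 150: 49.4, 165: 46.1}
BARK px [385. 135.] cen [629.5 199.8] z 0.0117 area 1588.0080927279778 rect ((630.5827026367188, 199.51016235351562), (41.58602523803711, 50.18617630004883), 2.189908981323242) 
   v [ 12.1 -24.8] edge L 26.5 dir 68.0 dist 20.4
   v [21.9 -0.2] edge L 28.9 dir 119.0 dist 19.0
   v [ 7.9 25. ] edge L 29.5 dir 17.0 dist 21.6
   v [-20.3  16.4] edge L 32.5 dir 94.0 dist 19.0
   v [-17.9 -15.9] edge L 31.3 dir 163.0 dist 20.4
   widths {0: 42.2, 15: 43.0, 30: 43.9, 45: 47.2, 60: 48.4, 75: 47.8, 90: 50.1, 105: 49.8, 120: 51.9, 135: 52.1, 150: 49.2, 165: 45.1}
```

View pics/w10.png

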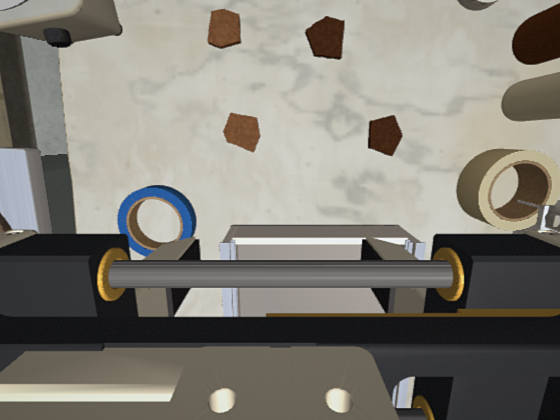

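Three useful facts from the picture. Each piece is about 12 mm high, and the tops agree with 12 mm. All can be gripped with the jaws nearly along x. Start with piece B at (445,196).

```bash
python3 - <<'E'
from h import *
go(.4445,.196,.06,11.5)
for x in(-.045,.045):
  for y in (.078,.15): print(x,y,cw(x,y))
E
```

```text
t 18.0 jaw 2.67 shift tool xyz mm [-49.7 206.1  72.1] turn -8.83 op 1.0 F [ 0.1 -0.8 -0.5] gp [0.4977 0.1264 0.2661]
  after-turn shift [-38.3 206.1  78.8]
-0.045 0.078 [ 0.51046829 -0.06634703]
-0.045 0.15 [0.50716449 0.00557713]
0.045 0.078 [ 0.60037349 -0.06221729]
0.045 0.15 [0.59706969 0.00970687]
```

{"method": "drive_tool", "body": {
  "deltas": [
    [0.5,-0.025,0.05,0.036,-8.8],
    [0.5,-0.0135,0.05,0.042,0],
    [0.5,0,0.06,0,0],
    [0.5,0,0.04,0,0],
    [0.5,0,0,0,0]
  ],
  "squeeze": 5
}}

```text
t: 18.62
tool_pos: [0.4514, 0.1951, 0.2298]
ee_rot: [0.704, 0.07, -0.073, -0.703]
force: [-0.3, 0.2, 0.9]
opening: 0.753
```

```bash
python3 - <<'E'
from h import *
go(.4445,.196,.0245,11.5)
E
```

```text
t 18.625 jaw 11.59 shift tool xyz mm [-6.4 46.3  2.4] turn 0.09 op 0.753 F [-0.3  0.2  0.9] gp [0.4514 0.1951 0.0708]
  after-turn shift [-6.6 46.3  2.3]
```

{"method": "drive_tool", "body": {
  "deltas": [
    [0.5,-0.006,0.02,0.002,0],
    [0.5,0,0.015,0,0],
    [0.5,0,0.004,0,0],
    [0.5,0,0,0,0]
  ]
}}

```text
t: 19.12
tool_pos: [0.4473, 0.1965, 0.1931]
ee_rot: [-0.704, -0.071, 0.071, 0.704]
force: [0.6, -0.3, -0.3]
opening: 0.749
```

```bash
python3 - <<'E'
from h import *
go(.4445,.196,.0245,11.5)
snap('wrist','w11.png')
E
```

```text
t 19.125 jaw 11.48 shift tool xyz mm [-2.8  9.6  0.1] turn -0.02 op 0.749 F [ 0.6 -0.3 -0.3] gp [0.4473 0.1965 0.0341]
  after-turn shift [-2.8  9.6  0.1]
```

View pics/w11.png

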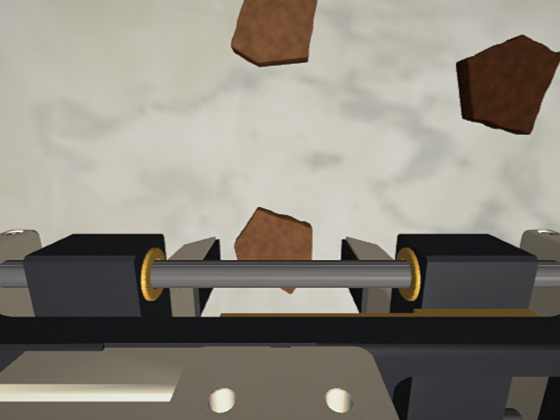

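{"method": "drive_tool", "body": {
  "deltas": [
    [0.5,-0.0025,0.006,0,0],
    [0.5,0,0.0035,0,0],
    [-0.3,0,0,0,0],
    [-0.3,0,0,0,0],
    [-0.3,0,0,0,0]
  ]
}}

```text
t: 19.8
tool_pos: [0.4445, 0.1959, 0.1831]
ee_rot: [-0.704, -0.071, 0.071, 0.704]
force: [0.1, 0.7, 0.2]
opening: 0.486
```

{"method": "drive_tool", "body": {
  "deltas": [
    [-0.3,0,0,0,0],
    [-0.3,0,0,0,0],
    [-0.3,0,0,0,0]
  ]
}}

```text
t: 20.18
tool_pos: [0.4445, 0.1959, 0.1831]
ee_rot: [-0.704, -0.071, 0.071, 0.704]
force: [-0.0, -0.3, -0.3]
opening: 0.489
```

{"method": "drive_tool", "body": {
  "deltas": [
    [-0.3,0,-0.01,0,0],
    [-0.3,0,-0.03,0,0],
    [-0.3,0,-0.04,0,0],
    [-0.3,0,-0.04,0,8.9],
    [-0.3,0,0,0,0]
  ]
}}

```text
t: 20.8
tool_pos: [0.4451, 0.1967, 0.3063]
ee_rot: [-0.706, -0.017, 0.014, 0.708]
force: [-0.4, 0.6, -1.3]
opening: 0.488
```

```bash
python3 - <<'E'
from h import *
go(.5105,-.0663,.06,2.63)
snap('wrist','w12.png')
E
```

```text
t 20.8 jaw 2.5 shift tool xyz mm [  53.4   87.1 -265.7] turn -0.13 op 0.488 F [-0.4  0.6 -1.3] gp [0.4451 0.1967 0.1473]
  after-turn shift [  53.3   87.3 -265.7]
```

View pics/w12.png

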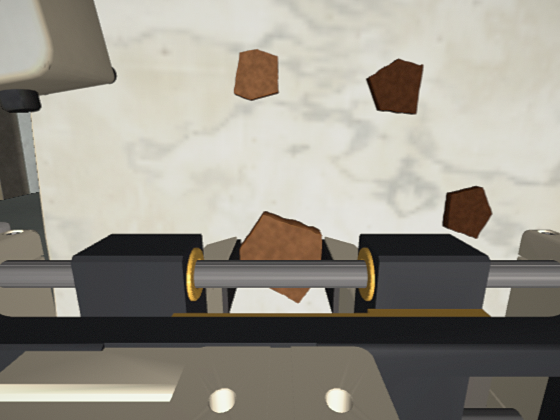

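{"method": "drive_tool", "body": {
  "deltas": [
    [-0.3,0.01,0,-0.05,0],
    [-0.3,0.015,0,-0.06,0],
    [-0.3,0.015,0,-0.06,0],
    [-0.3,0.013,0,-0.06,0],
    [-0.3,0,0,-0.035,0]
  ]
}}

```text
t: 21.48
tool_pos: [0.5094, -0.0702, 0.3019]
ee_rot: [0.707, 0.015, -0.016, -0.707]
force: [-0.0, 0.5, -0.3]
opening: 0.482
```

{"method": "drive_tool", "body": {
  "deltas": [
    [-0.3,0,0.02,0,0],
    [-0.3,0,0.03,0,0],
    [-0.3,0,0.03,0,0],
    [-0.3,0,0,0,0]
  ]
}}

```text
t: 21.98
tool_pos: [0.5079, -0.0664, 0.2207]
ee_rot: [-0.707, -0.015, 0.019, 0.707]
force: [0.0, -0.7, -0.0]
opening: 0.488
```

```bash
python3 - <<'E'
from h import *
go(.5105,-.0663,.036,2.63)
snap('wrist','w13.png')
E
```

```text
t 21.975 jaw 2.69 shift tool xyz mm [ 2.7 25.6  0. ] turn 0.06 op 0.488 F [ 0.  -0.7 -0. ] gp [ 0.5079 -0.0664  0.0617]
  after-turn shift [ 2.6 25.7  0. ]
```

View pics/w13.png

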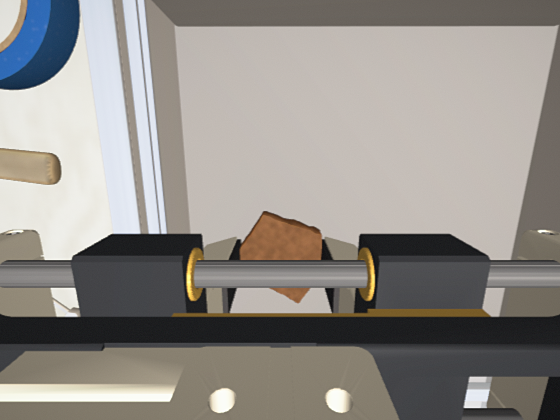

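{"method": "drive_tool", "body": {
  "deltas": [
    [-0.3,0.0025,0.012,0,0],
    [-0.3,0,0.01,0,0],
    [-0.3,0,0.003,0,0],
    [-0.3,0,0,0,0]
  ]
}}

```text
t: 22.52
tool_pos: [0.5118, -0.0663, 0.198]
ee_rot: [0.707, 0.016, -0.016, -0.707]
force: [0.4, -0.5, -0.5]
opening: 0.487
```

{"method": "drive_tool", "body": {
  "deltas": [
    [-0.3,0,0.002,0,0],
    [-0.3,0,0.001,0,0],
    [-0.3,0,0,0,0]
  ]
}}

```text
t: 22.9
tool_pos: [0.5119, -0.0664, 0.1951]
ee_rot: [0.707, 0.016, -0.016, -0.707]
force: [0.5, 0.2, 0.2]
opening: 0.49
```

{"method": "drive_tool", "body": {
  "deltas": [
    [-0.3,0,0.001,0,0],
    [-0.1,0,0,0,0],
    [0.15,0,0,0,0],
    [0.35,0,0,0,0],
    [0.35,0,0,0,0]
  ]
}}

```text
t: 23.52
tool_pos: [0.5119, -0.0663, 0.1941]
ee_rot: [0.707, 0.016, -0.016, -0.707]
force: [-0.1, 0.3, -0.3]
opening: 0.673
```

{"method": "drive_tool", "body": {
  "deltas": [
    [0.35,0,-0.02,0,0],
    [0.5,0,-0.05,0,0],
    [0.5,0,-0.06,0,0],
    [0.5,-0.02,0,0.06,0],
    [0.5,-0.02,0,0.06,0]
  ]
}}

```text
t: 24.15
tool_pos: [0.4668, 0.0511, 0.325]
ee_rot: [-0.707, -0.016, 0.014, 0.707]
force: [0.8, 0.8, 0.2]
opening: 0.748
```

{"method": "drive_tool", "body": {
  "deltas": [
    [0.5,-0.02,0,0.06,0],
    [0.5,-0.01,-0.02,0.06,0],
    [0.5,0,0,0,0],
    [0.5,0,0,0,0]
  ]
}}

```text
t: 24.65
tool_pos: [0.4322, 0.1664, 0.3434]
ee_rot: [0.707, 0.016, -0.016, -0.707]
force: [0.3, -0.0, 1.1]
opening: 0.752
```

```bash
python3 - <<'E'
from barks import *
st()
barks('w14.png')
E
```

```text
24.65 [0.4322 0.1664 0.3434] op 0.7524989529438392 F [ 0.3478 -0.009   1.0618]
[[ 0.999   0.     -0.0458]
 [ 0.0458 -0.0007  0.999 ]
 [-0.     -1.     -0.0007]]
q [ 0.1008  0.3323 -0.7217  1.9887  0.2754  0.9184 -0.7174]
BARK px [276.  48.] cen [420.8 314. ] z 0.0115 area 1270.4543705219403 rect ((419.9975891113281, 314.0913391113281), (38.91469192504883, 39.233985900878906), 2.7883918285369873) 
   v [ 19.2 -12.4] edge L 27.6 dir 93.0 dist 18.5
   v [17.6 15.2] edge L 17.8 dir 165.0 dist 19.2
   v [ 0.4 19.8] edge L 15.3 dir 11.0 dist 19.4
   v [-14.6  16.8] edge L 32.9 dir 83.0 dist 16.5
   v [-18.4 -15.9] edge L 15.2 dir 166.0 dist 19.9
   v [ -3.7 -19.6] edge L 24.1 dir 17.0 dist 17.6
   widths {0: 38.8, 15: 43.6, 30: 47.1, 45: 47.4, 60: 44.9, 75: 40.7, 90: 39.6, 105: 38.7, 120: 42.5, 135: 44.6, 150: 43.9, 165: 40.3}
BARK px [403.  59.] cen [544.6 309.7] z 0.0117 area 1586.9652279280126 rect ((541.5155639648438, 310.5115051269531), (42.700477600097656, 46.36153793334961), 87.61927795410156) 
   v [18.6 18.4] edge L 23.1 dir 171.0 dist 21.2
   v [-4.2 22.1] edge L 26.1 dir 35.0 di
[... 153 characters left out ...]
t 18.5
   widths {0: 45.8, 15: 46.5, 30: 46.8, 45: 49.4, 60: 48.7, 75: 44.7, 90: 43.5, 105: 47.9, 120: 49.0, 135: 51.3, 150: 52.5, 165: 50.5}
BARK px [467. 176.] cen [629.3 199.7] z 0.0117 area 1628.0781821636483 rect ((630.0908203125, 199.52976989746094), (41.87535858154297, 50.10730743408203), 2.9373247623443604) 
   v [ 14.  -23.7] edge L 25.7 dir 73.0 dist 20.5
   v [21.7  0.8] edge L 28.0 dir 119.0 dist 19.3
   v [ 8.  25.2] edge L 29.2 dir 17.0 dist 21.8
   v [-20.   16.8] edge L 33.2 dir 93.0 dist 19.0
   v [-18.1 -16.3] edge L 32.9 dir 167.0 dist 20.0
   widths {0: 42.7, 15: 43.2, 30: 43.9, 45: 47.9, 60: 49.1, 75: 48.0, 90: 50.0, 105: 49.4, 120: 52.3, 135: 52.6, 150: 49.9, 165: 46.2}
```

View pics/w14.png

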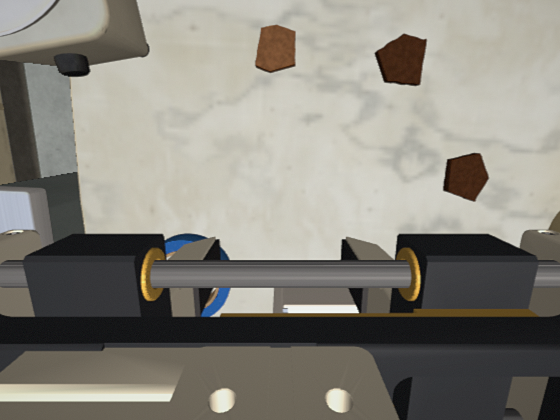

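```bash
python3 - <<'E'
from h import *
d=np.load('top1.npz');P=d['P'];h=P[...,2]
m=(h>.03)&(P[...,1]>.2)&(P[...,1]<.5)&(P[...,0]<.42)&(P[...,0]>.15)&(h<.3)
p=P[m];print(p.min(0),p.max(0))
for y in np.arange(.26,.44,.02):
    k=p[(abs(p[:,1]-y)<.01)]
    if len(k): j=k[:,0].argmax();print(round(y,2),k[j])
c=snap('wrist','w15.png');P=cloud(c);h=P[...,2]
m=(h>.03)&(P[...,1]>.2)&(P[...,1]<.5)&(P[...,0]<.42)&(P[...,0]>.15)&(h<.3);m[225:]=0
p=P[m]
for y in np.arange(.24,.44,.02):
    k=p[(abs(p[:,1]-y)<.01)]
    if len(k): j=k[:,0].argmax();print(round(y,2),k[j],k[:,2].max())
go(.4215,.314,.06,-2)
E
```

```text
[0.17845322 0.27033693 0.03078693] [0.31882877 0.41718108 0.13843378]
0.28 [0.29676944 0.28963161 0.09371922]
0.3 [0.30922763 0.30842409 0.10359845]
0.32 [0.31450957 0.32249877 0.13514501]
0.34 [0.31882877 0.3481509  0.13352885]
0.36 [0.31668921 0.35009047 0.13434616]
0.38 [0.3145942  0.37017118 0.13530825]
0.4 [0.30306135 0.3919871  0.13051331]
0.42 [0.27917559 0.4102606  0.13394653]
0.28 [0.29669204 0.28982215 0.09940485] 0.1361015031805729
0.3 [0.31099907 0.30347679 0.09838118] 0.13620531065119498
0.32 [0.31059191 0.3125435  0.10078021] 0.10617348863724957
0.34 [0.30062571 0.3306212  0.05509216] 0.055092155641892016
t 24.75 jaw 2.47 shift tool xyz mm [ -4.5 123.9 149.2] turn 4.47 op 0.752 F [ 0.  -0.9  0.4] gp [0.4325 0.1652 0.184 ]
  after-turn shift [-16.2 124.  148.3]
```

The bucket edge (x≈0.319) is close to where the gripper body would be with jaws along x. For this piece I'll use jaws at −75° instead (edges 17° and 11°).

{"method": "drive_tool", "body": {
  "deltas": [
    [0.4,0,0,0.05,10],
    [0.4,0,0,0.05,10],
    [0.4,0,0,0,10],
    [0.4,0,0,0,10],
    [0.4,0,0,0,10]
  ]
}}

```text
t: 25.38
tool_pos: [0.4371, 0.2648, 0.3429]
ee_rot: [0.647, -0.287, 0.287, -0.646]
force: [-0.5, 0.4, -0.5]
opening: 0.701
```

{"method": "drive_tool", "body": {
  "deltas": [
    [0.4,0,0,0,10],
    [0.4,0,0,0,10],
    [0.4,0,0.04,0,7.5],
    [0.4,0,0,0,0]
  ]
}}

```text
t: 25.88
tool_pos: [0.4361, 0.2642, 0.3013]
ee_rot: [0.563, -0.431, 0.43, -0.559]
force: [0.7, -0.2, -0.4]
opening: 0.7
```

```bash
python3 - <<'E'
from h import *
go(.4205,.315,.0245,-75)
E
```

```text
t 25.875 jaw -74.98 shift tool xyz mm [-53.4 117.6  -1.3] turn 0.02 op 0.7 F [ 0.7 -0.2 -0.4] gp [0.4361 0.2642 0.1423]
  after-turn shift [-53.1 117.8  -1.9]
```

{"method": "drive_tool", "body": {
  "deltas": [
    [0.4,-0.04,0.02,0,0],
    [0.4,-0.013,0.04,-0.0015,0],
    [0.4,0,0.025,0,0],
    [0.4,0,0.01,0,0],
    [0.4,0,0,0,0]
  ]
}}

```text
t: 26.5
tool_pos: [0.4217, 0.3166, 0.2089]
ee_rot: [0.562, -0.43, 0.43, -0.561]
force: [0.6, -0.8, 0.1]
opening: 0.699
```

```bash
python3 - <<'E'
from h import *
go(.4205,.315,.0245,-75)
snap('wrist','w16.png')
E
```

```text
t 26.5 jaw -74.89 shift tool xyz mm [ 1.2 25.4 -1.6] turn 0.11 op 0.699 F [ 0.6 -0.8  0.1] gp [0.4217 0.3166 0.0499]
  after-turn shift [ 1.3 25.4 -1.6]
```

View pics/w16.png

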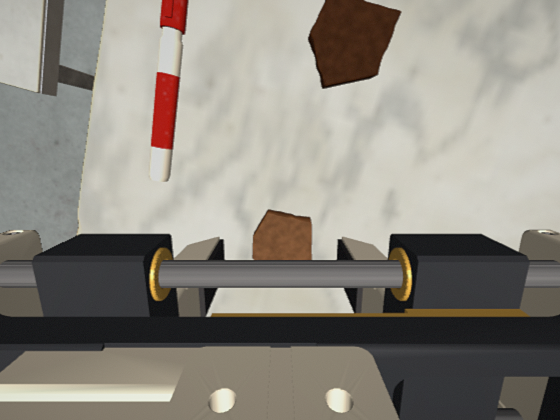

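{"method": "drive_tool", "body": {
  "deltas": [
    [0.4,0.0015,0.013,-0.0015,0],
    [0.4,0,0.01,0,0],
    [0.4,0,0.0025,0,0],
    [0.4,0,0,0,0]
  ]
}}

```text
t: 27.05
tool_pos: [0.42, 0.3152, 0.1828]
ee_rot: [0.562, -0.43, 0.43, -0.561]
force: [0.2, -0.0, -0.4]
opening: 0.697
```

{"method": "drive_tool", "body": {
  "deltas": [
    [-0.4,0,0,0,0],
    [-0.4,0,0,0,0],
    [-0.4,0,0,0,0],
    [-0.4,0,0,0,0],
    [-0.4,0,0,0,0]
  ]
}}

```text
t: 27.68
tool_pos: [0.4201, 0.3153, 0.1832]
ee_rot: [-0.561, 0.43, -0.43, 0.561]
force: [-0.4, 0.2, 3.0]
opening: 0.411
```

{"method": "drive_tool", "body": {
  "deltas": [
    [-0.4,0,0,0,0],
    [-0.4,0,-0.01,0,0],
    [-0.4,0,-0.03,0,0],
    [-0.4,0,-0.04,0,0],
    [-0.4,0,-0.04,0,0]
  ]
}}

```text
t: 28.3
tool_pos: [0.4198, 0.3151, 0.3047]
ee_rot: [0.561, -0.43, 0.43, -0.561]
force: [0.6, 0.4, -0.6]
opening: 0.415
```

{"method": "drive_tool", "body": {
  "deltas": [
    [-0.4,0.02,0,0,-9.7],
    [-0.4,0.03,0,0,-9.7],
    [-0.4,0.03,0,0,-9.7],
    [-0.4,0.03,0,0,-9.7],
    [-0.4,0,0,0,-9.7]
  ]
}}

```text
t: 28.92
tool_pos: [0.4774, 0.22, 0.3034]
ee_rot: [0.689, -0.161, 0.161, -0.688]
force: [-0.9, 0.2, -0.4]
opening: 0.414
```

{"method": "drive_tool", "body": {
  "deltas": [
    [-0.4,0,0,0,-9.7],
    [-0.4,0,0,0,-9.7],
    [-0.4,0,0,0,-9.7],
    [-0.4,0,0,0,0]
  ]
}}

```text
t: 29.42
tool_pos: [0.4757, 0.2222, 0.3033]
ee_rot: [-0.707, -0.016, 0.016, 0.707]
force: [-0.6, -0.7, 0.1]
opening: 0.412
```

```bash
python3 - <<'E'
from h import *
go(.507,.0056,.06,2.63)
snap('wrist','w17.png')
E
```

```text
t 29.425 jaw 2.62 shift tool xyz mm [  21.3   84.3 -217.8] turn -0.01 op 0.412 F [-0.6 -0.7  0.1] gp [0.4757 0.2222 0.1443]
  after-turn shift [  21.3   84.3 -217.8]
```

View pics/w17.png

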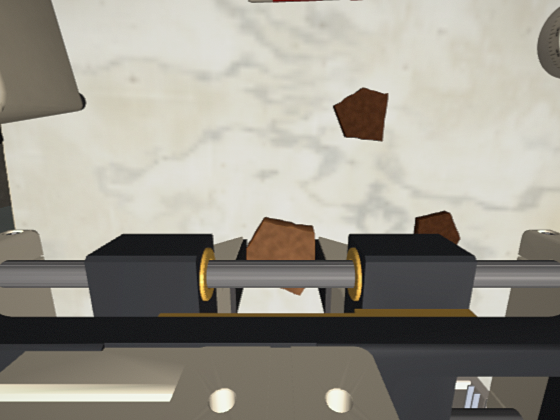

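{"method": "drive_tool", "body": {
  "deltas": [
    [-0.4,0.005,0,-0.05,0],
    [-0.4,0.005,0,-0.06,0],
    [-0.4,0.006,0,-0.06,0],
    [-0.4,0.005,0,-0.048,0],
    [-0.4,0,0.02,0,0]
  ]
}}

```text
t: 30.1
tool_pos: [0.508, 0.0009, 0.2837]
ee_rot: [0.708, 0.013, -0.012, -0.706]
force: [0.2, 0.0, -0.4]
opening: 0.414
```

{"method": "drive_tool", "body": {
  "deltas": [
    [-0.4,0,0.03,0,0],
    [-0.4,0,0.03,0,0],
    [-0.4,0,0.01,0,0],
    [-0.4,0,0,0,0]
  ]
}}

```text
t: 30.6
tool_pos: [0.507, 0.0058, 0.2131]
ee_rot: [0.707, 0.016, -0.016, -0.707]
force: [0.5, -0.3, -0.2]
opening: 0.411
```

```bash
python3 - <<'E'
from h import *
go(.507,.0056,.0345,2.63)
E
```

```text
t 30.6 jaw 2.62 shift tool xyz mm [ 0.  19.6 -0.2] turn -0.01 op 0.411 F [ 0.5 -0.3 -0.2] gp [0.507  0.0058 0.0541]
  after-turn shift [ 0.  19.6 -0.2]
```

{"method": "drive_tool", "body": {
  "deltas": [
    [-0.4,0,0.01,0,0],
    [-0.4,0,0.007,0,0],
    [-0.4,0,0.002,0,0],
    [-0.4,0,0,0,0],
    [-0.4,0,0,0,0]
  ]
}}

```text
t: 31.22
tool_pos: [0.5071, 0.0057, 0.1943]
ee_rot: [0.707, 0.017, -0.017, -0.707]
force: [0.5, -0.4, -0.4]
opening: 0.412
```

{"method": "drive_tool", "body": {
  "deltas": [
    [-0.15,0,0,0,0],
    [0.1,0,0,0,0],
    [0.3,0,0,0,0],
    [0.3,0,0,0,0],
    [0.3,0,-0.02,0,0]
  ]
}}

```text
t: 31.85
tool_pos: [0.5064, 0.0055, 0.2133]
ee_rot: [0.707, 0.016, -0.018, -0.707]
force: [0.2, 0.0, 0.4]
opening: 0.65
```

{"method": "drive_tool", "body": {
  "deltas": [
    [0.5,0,-0.05,0,0],
    [0.5,0,-0.06,0,0],
    [0.5,0.01,-0.02,0.05,0],
    [0.5,0.01,0,0.06,0],
    [0.5,0,0,0.06,0]
  ]
}}

```text
t: 32.48
tool_pos: [0.5195, 0.1777, 0.3446]
ee_rot: [-0.707, -0.016, 0.015, 0.707]
force: [0.7, -0.4, 0.4]
opening: 0.748
```

{"method": "drive_tool", "body": {
  "deltas": [
    [0.5,0,0,0.04,0],
    [0.5,0,0,0,0],
    [0.5,0,0,0,0]
  ]
}}

```text
t: 32.85
tool_pos: [0.5171, 0.2157, 0.3437]
ee_rot: [0.707, 0.016, -0.017, -0.707]
force: [-0.1, -0.6, 0.2]
opening: 0.75
```

```bash
python3 - <<'E'
from barks import *
st()
barks('w18.png')
c=snap('top','top18.png')
im=cv2.cvtColor(c['pixels'],cv2.COLOR_RGB2BGR)
cv2.imwrite('pics/crop18.png',cv2.resize(im[140:350,120:460],None,fx=2.3,fy=2.3,interpolation=cv2.INTER_CUBIC))
E
```

```text
32.85 [0.5171 0.2157 0.3437] op 0.7500080071092158 F [-0.1271 -0.5579  0.2046]
[[ 0.9989 -0.0004 -0.0468]
 [ 0.0468 -0.0011  0.9989]
 [-0.0005 -1.     -0.001 ]]
q [ 0.0379  0.499  -0.7438  1.7648  0.3881  1.0311 -0.8022]
BARK px [477.  59.] cen [701.2 362.4] z 0.0137 area 290.62024926766753 rect ((700.8517456054688, 361.357177734375), (9.722057342529297, 42.99934387207031), 43.98589324951172) 
   v [ 18.1 -13.1] edge L 43.0 dir 136.0 dist 3.1
   v [-12.9  16.7] edge L 23.5 dir 114.0 dist 5.1
   v [-3.5 -4.8] edge L 23.1 dir 159.0 dist 5.7
   widths {0: 31.0, 15: 23.0, 30: 15.6, 45: 10.1, 60: 15.9, 75: 22.9, 90: 30.5, 105: 37.1, 120: 41.4, 135: 43.0, 150: 41.8, 165: 37.6}
BARK px [312. 108.] cen [544.7 310. ] z 0.0116 area 1576.9796914374456 rect ((541.5233154296875, 310.8077697753906), (43.1183967590332, 45.73493194580078), 89.1726303100586) 
   v [ 19.3 -20.9] edge L 39.1 dir 91.0 dist 19.1
   v [18.9 18.1] edge L 23.2 dir 170.0 dist 21.0
   v [-4. 22.] edge L 26.6 dir 34.0 dist 20.4
   v [-26.    6.9] edge L 29.3 dir 115.0 dist 20.5
   v [-13.4 -19.5] edge L 32.8 dir 177.0 dist 20.1
   widths {0: 45.8, 15: 46.5, 30: 46.8, 45: 49.4, 60: 48.7, 75: 44.7, 90: 43.4, 105: 47.5, 120: 48.8, 135: 51.9, 150: 53.2, 165: 51.0}
BARK px [382. 217.] cen [629.2 200.3] z 0.0117 area 1596.293662298005 rect ((629.9299926757812, 199.90359497070312), (40.652427673339844, 50.05398178100586), 4.515146732330322) 
   v [ 13.6 -24.5] edge L 30.1 dir 77.0 dist 19.0
   v [20.7  4.8] edge L 25.0 dir 126.0 dist 19.6
   v [ 6.2 25.1] edge L 28.0 dir 18.0 dist 22.0
   v [-20.5  16.5] edge L 32.7 dir 94.0 dist 19.2
   v [-18.1 -16.1] edge L 32.8 dir 165.0 dist 20.2
   widths {0: 41.2, 15: 42.8, 30: 44.1, 45: 47.3, 60: 48.8, 75: 48.0, 90: 49.8, 105: 49.9, 120: 52.6, 135: 53.1, 150: 50.1, 165: 44.9}
```

View pics/w18.png

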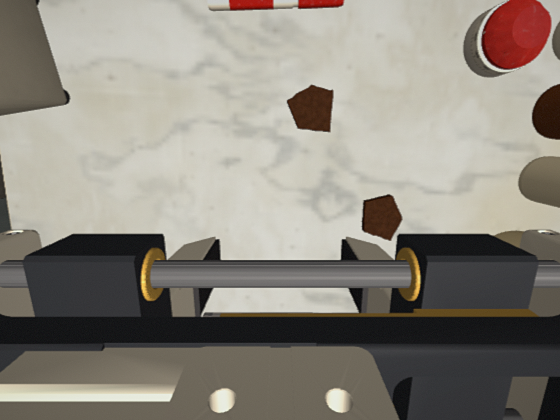

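View pics/crop18.png

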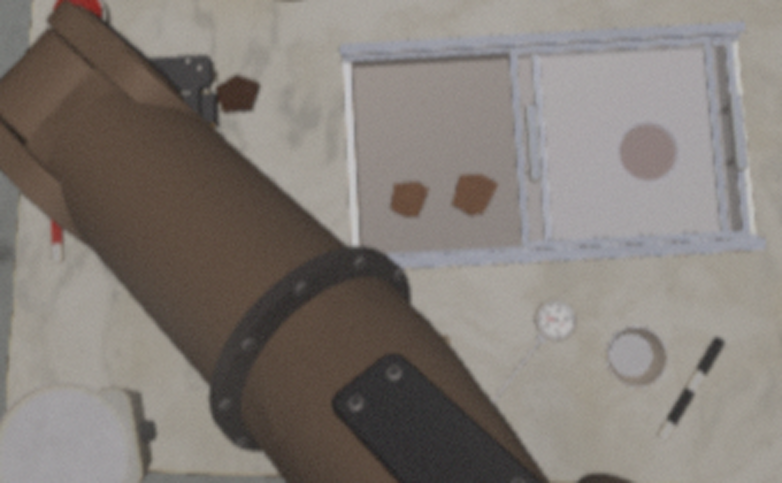

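Two pieces lie flat in the half (top crop (408,199) and (474,194)). Next, D at (545,310).

```bash
python3 - <<'E'
from h import *
go(.5413,.315,.0245,1)
E
```

```text
t 32.95 jaw 2.57 shift tool xyz mm [ 28.3 160.2  99.2] turn 1.57 op 0.748 F [ 0.1 -0.4 -0.6] gp [0.5175 0.2148 0.1848]
  after-turn shift [ 25.6 160.3  99.8]
```

{"method": "drive_tool", "body": {
  "deltas": [
    [0.5,0.013,0,0.05,1.5],
    [0.5,0.0125,0.04,0.05,0],
    [0.5,0,0.05,0,0],
    [0.5,0,0.04,0,0],
    [0.5,0,0.005,0,0]
  ]
}}

```text
t: 33.58
tool_pos: [0.5385, 0.3128, 0.208]
ee_rot: [0.708, 0.005, -0.008, -0.706]
force: [0.6, -0.1, 0.5]
opening: 0.75
```

{"method": "drive_tool", "body": {
  "deltas": [
    [0.5,0,0,0,0],
    [0.5,0,0,0,0]
  ]
}}

```text
t: 33.83
tool_pos: [0.5395, 0.3153, 0.2128]
ee_rot: [-0.706, -0.008, 0.006, 0.708]
force: [0.5, -0.2, -0.5]
opening: 0.753
```

```bash
python3 - <<'E'
from h import *
go(.5413,.315,.0245,1)
snap('wrist','w19.png')
E
```

```text
t 33.825 jaw 1.15 shift tool xyz mm [ 1.8 29.3 -0.4] turn 0.15 op 0.753 F [ 0.5 -0.2 -0.5] gp [0.5395 0.3153 0.0538]
  after-turn shift [ 1.8 29.3 -0.3]
```

View pics/w19.png

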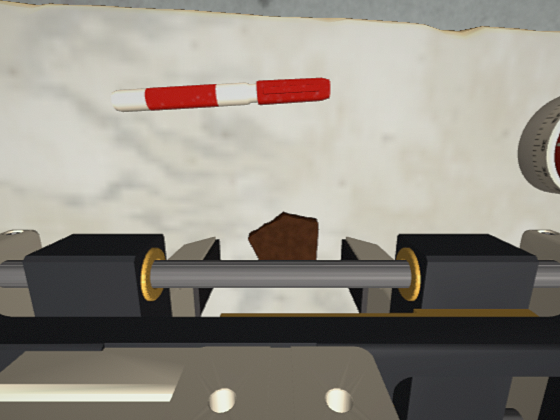

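{"method": "drive_tool", "body": {
  "deltas": [
    [0.5,0.0015,0.015,0,0],
    [0.5,0,0.011,0,0],
    [0.5,0,0.003,0,0],
    [0.2,0,0,0,0],
    [0.1,0,0,0,0]
  ]
}}

```text
t: 34.5
tool_pos: [0.5402, 0.3153, 0.1819]
ee_rot: [-0.707, -0.008, 0.007, 0.707]
force: [-0.5, -0.1, -1.1]
opening: 0.591
```

{"method": "drive_tool", "body": {
  "deltas": [
    [-0.3,0,0,0,0],
    [-0.3,0,0,0,0],
    [-0.3,0,0,0,0],
    [-0.3,0,0,0,0]
  ]
}}

```text
t: 35.0
tool_pos: [0.5403, 0.3152, 0.182]
ee_rot: [-0.707, -0.008, 0.007, 0.707]
force: [0.2, 0.7, 2.9]
opening: 0.492
```

{"method": "drive_tool", "body": {
  "deltas": [
    [-0.3,0,-0.01,0,0],
    [-0.3,0,-0.03,0,0],
    [-0.3,0,-0.04,0,0],
    [-0.3,0,-0.04,0,0],
    [-0.3,0,0,0,-1.5]
  ]
}}

```text
t: 35.62
tool_pos: [0.5407, 0.3161, 0.3057]
ee_rot: [-0.706, -0.019, 0.015, 0.708]
force: [0.2, 0.4, -0.2]
opening: 0.486
```

```bash
python3 - <<'E'
from h import *
go(.596,.013,.06,2.63)
snap('wrist','w20.png')
E
```

```text
t 35.625 jaw 2.73 shift tool xyz mm [  40.3   85.9 -305.7] turn 0.1 op 0.486 F [ 0.2  0.4 -0.2] gp [0.5407 0.3161 0.1467]
  after-turn shift [  41.3   86.7 -305.3]
```

View pics/w20.png

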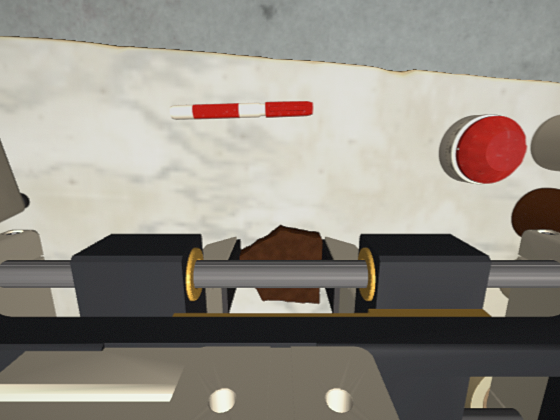

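{"method": "drive_tool", "body": {
  "deltas": [
    [-0.3,0.01,0,-0.05,0],
    [-0.3,0.01,0,-0.06,0],
    [-0.3,0.01,0,-0.06,0],
    [-0.3,0.01,0,-0.06,0],
    [-0.3,0,0,-0.055,0]
  ]
}}

```text
t: 36.3
tool_pos: [0.5936, 0.0295, 0.3005]
ee_rot: [0.707, 0.016, -0.017, -0.707]
force: [0.3, -0.5, -0.8]
opening: 0.493
```

{"method": "drive_tool", "body": {
  "deltas": [
    [-0.3,0,0,-0.02,0],
    [-0.3,0,0.03,0,0],
    [-0.3,0,0.03,0,0],
    [-0.3,0,0.02,0,0],
    [-0.3,0,0,0,0]
  ]
}}

```text
t: 36.92
tool_pos: [0.5937, 0.0128, 0.2201]
ee_rot: [-0.707, -0.016, 0.018, 0.707]
force: [-0.2, 0.5, -0.3]
opening: 0.491
```

```bash
python3 - <<'E'
from h import *
go(.596,.013,.0345,2.63)
snap('wrist','w21.png')
E
```

```text
t 36.925 jaw 2.76 shift tool xyz mm [ 2.4 26.6  0.1] turn 0.13 op 0.491 F [-0.2  0.5 -0.3] gp [0.5937 0.0128 0.0611]
  after-turn shift [ 2.3 26.6  0.1]
```

View pics/w21.png

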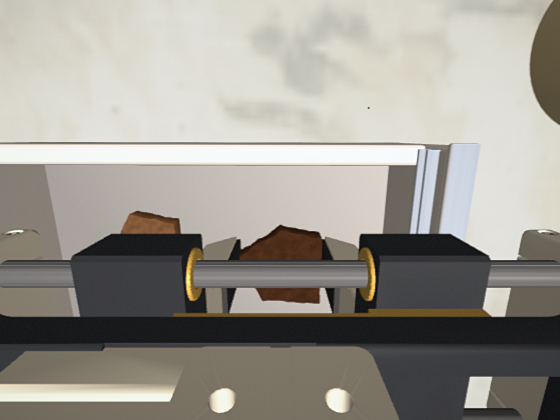

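{"method": "drive_tool", "body": {
  "deltas": [
    [-0.3,0.003,0.012,0,0],
    [-0.3,0,0.01,0,0],
    [-0.3,0,0.004,0,0],
    [-0.3,0,0,0,0],
    [-0.3,0,0,0,0]
  ]
}}

```text
t: 37.6
tool_pos: [0.5976, 0.0125, 0.196]
ee_rot: [-0.707, -0.017, 0.016, 0.707]
force: [-0.3, -0.3, -0.5]
opening: 0.494
```

{"method": "drive_tool", "body": {
  "deltas": [
    [-0.3,0,0.002,0,0],
    [-0.3,0,0,0,0],
    [-0.3,0,0,0,0]
  ]
}}

```text
t: 37.98
tool_pos: [0.5975, 0.0124, 0.1938]
ee_rot: [0.707, 0.017, -0.017, -0.707]
force: [0.2, -0.3, -0.7]
opening: 0.49
```

{"method": "drive_tool", "body": {
  "deltas": [
    [-0.05,0,0.0005,0,0],
    [0.15,0,0,0,0],
    [0.3,0,0,0,0],
    [0.3,0,0,0,0],
    [0.3,0,-0.02,0,0]
  ]
}}

```text
t: 38.6
tool_pos: [0.5969, 0.0123, 0.2128]
ee_rot: [0.707, 0.016, -0.018, -0.707]
force: [0.1, -0.2, 1.2]
opening: 0.648
```

{"method": "drive_tool", "body": {
  "deltas": [
    [0.5,0,-0.05,0,0],
    [0.5,0,-0.06,0,0],
    [0.5,0.01,-0.02,0.05,0],
    [0.5,0.01,0,0.06,0],
    [0.5,0,0,0,0]
  ]
}}

```text
t: 39.22
tool_pos: [0.6112, 0.1299, 0.3458]
ee_rot: [-0.705, -0.021, 0.019, 0.708]
force: [0.5, -0.5, 0.4]
opening: 0.751
```

{"method": "drive_tool", "body": {
  "deltas": [
    [0.5,0,0,0,0],
    [0.5,0,0,0,0]
  ]
}}

```text
t: 39.48
tool_pos: [0.6124, 0.1216, 0.3434]
ee_rot: [0.707, 0.016, -0.016, -0.707]
force: [-0.4, 0.1, 0.3]
opening: 0.746
```

```bash
python3 - <<'E'
from barks import *
st()
barks('w22.png')
go(.63,.2,.06,4)
E
```

```text
39.475 [0.6124 0.1216 0.3434] op 0.7455160767592454 F [-0.4179  0.1014  0.3497]
[[ 0.999  -0.0002 -0.0449]
 [ 0.0449 -0.0011  0.999 ]
 [-0.0002 -1.     -0.0011]]
q [ 0.1855  0.5942 -0.7198  1.6054  0.4268  1.1055 -0.5993]
BARK px [301. 124.] cen [629.8 199.8] z 0.0116 area 1585.7164321104065 rect ((630.724609375, 199.51742553710938), (40.6732177734375, 49.941158294677734), 2.656421184539795) 
   v [ 12.9 -24.6] edge L 25.7 dir 71.0 dist 20.2
   v [21.3 -0.3] edge L 26.3 dir 117.0 dist 18.9
   v [ 9.5 23.2] edge L 30.3 dir 11.0 dist 20.9
   v [-20.2  17.2] edge L 33.2 dir 93.0 dist 19.4
   v [-18.7 -16. ] edge L 32.7 dir 165.0 dist 20.3
   widths {0: 41.6, 15: 43.1, 30: 44.3, 45: 47.6, 60: 48.7, 75: 47.6, 90: 49.8, 105: 49.8, 120: 52.8, 135: 53.0, 150: 49.6, 165: 45.2}
t 39.525 jaw 2.56 shift tool xyz mm [ 21.  124.2  77.7] turn -1.44 op 0.747 F [-0.2  0.3  0.7] gp [0.6125 0.1216 0.1843]
  after-turn shift [ 23.  124.3  77. ]
```

View pics/w22.png

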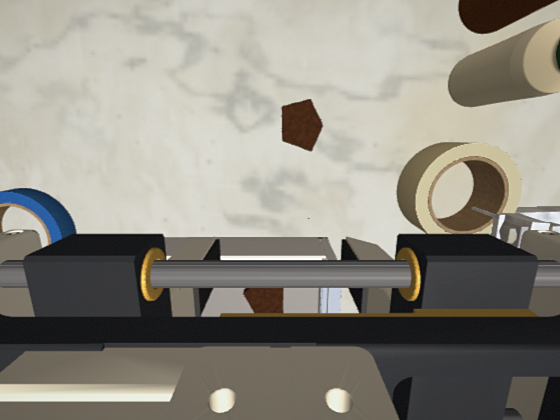

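```bash
python3 - <<'E'
from h import *
c=snap('wrist','w23.png');P=cloud(c);h=P[...,2]
m=(h>.03)&(P[...,1]>.1)&(P[...,0]>.66)&(h<.3);m[225:]=0
p=P[m]
for y in np.arange(.12,.36,.02):
    k=p[(abs(p[:,1]-y)<.01)]
    if len(k): j=k[:,0].argmin();print(round(y,2),k[j],k[:,2].max())
E
```

```text
0.12 [0.74072027 0.12996009 0.04604066] 0.09068176040352505
0.14 [0.73928797 0.13899829 0.03713189] 0.050507015057952576
0.16 [0.74064329 0.15056685 0.03446644] 0.04998798206343069
0.18 [0.74954259 0.17041295 0.04569026] 0.05045505150013069
0.22 [0.78445714 0.22993912 0.06825781] 0.1043385035330972
0.24 [0.77373751 0.24901565 0.07701472] 0.12047398610118529
0.26 [0.77373739 0.25195377 0.06378227] 0.11851785824742567
0.28 [0.78528529 0.27026477 0.0827817 ] 0.10082918005117433
0.3 [0.77351067 0.30929147 0.03070072] 0.07838472430494103
```

{"method": "drive_tool", "body": {
  "deltas": [
    [0.5,0.012,0.03,0.04,0],
    [0.5,0.01,0.05,0.038,-1],
    [0.5,0,0.05,0,0],
    [0.5,0,0,0,0],
    [0.5,0,0,0,0]
  ]
}}

```text
t: 40.2
tool_pos: [0.6313, 0.2009, 0.2158]
ee_rot: [-0.707, -0.023, 0.022, 0.707]
force: [0.2, -0.0, -0.1]
opening: 0.751
```

```bash
python3 - <<'E'
from h import *
go(.6305,.2,.0245,3.5)
snap('wrist','w24.png')
E
```

```text
t 40.2 jaw 3.6 shift tool xyz mm [-0.9 32.3 -0.9] turn 0.1 op 0.751 F [ 0.2 -0.  -0.1] gp [0.6313 0.2009 0.0568]
  after-turn shift [-0.8 32.3 -0.8]
```

View pics/w24.png

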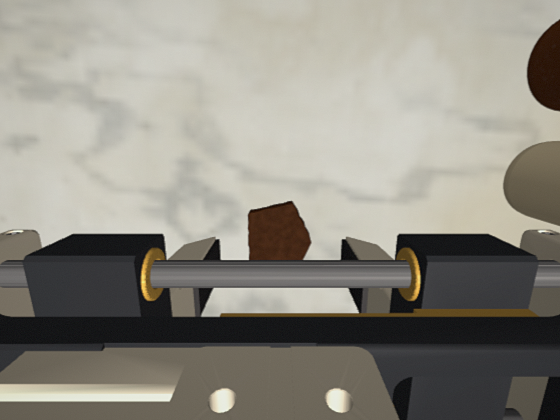

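{"method": "drive_tool", "body": {
  "deltas": [
    [0.5,-0.001,0.016,-0.001,0],
    [0.5,0,0.012,0,0],
    [0.5,0,0.004,0,0],
    [0.3,0,0,0,0],
    [0.1,0,0,0,0]
  ]
}}

```text
t: 40.88
tool_pos: [0.6297, 0.2007, 0.1824]
ee_rot: [-0.707, -0.023, 0.023, 0.707]
force: [0.0, 0.7, 0.1]
opening: 0.593
```

{"method": "drive_tool", "body": {
  "deltas": [
    [-0.3,0,0,0,0],
    [-0.3,0,0,0,0],
    [-0.3,0,0,0,0],
    [-0.3,0,0,0,0],
    [-0.3,0,0,0,0]
  ]
}}

```text
t: 41.5
tool_pos: [0.6297, 0.2006, 0.1824]
ee_rot: [-0.707, -0.023, 0.023, 0.707]
force: [-0.7, -0.2, 3.8]
opening: 0.447
```

{"method": "drive_tool", "body": {
  "deltas": [
    [-0.3,0,-0.01,0,0],
    [-0.3,0,-0.03,0,0],
    [-0.3,0,-0.04,0,0],
    [-0.3,0,-0.04,0,1],
    [-0.3,0,0,0,0]
  ]
}}

```text
t: 42.12
tool_pos: [0.6302, 0.2014, 0.3062]
ee_rot: [-0.706, -0.019, 0.015, 0.708]
force: [0.2, 0.3, -1.2]
opening: 0.45
```

```bash
python3 - <<'E'
from h import *
go(.6,-.0622,.06,2.63)
snap('wrist','w25.png')
E
```

```text
t 42.125 jaw 2.68 shift tool xyz mm [ -43.    86.3 -262. ] turn 0.05 op 0.45 F [ 0.2  0.3 -1.2] gp [0.6302 0.2014 0.1472]
  after-turn shift [ -42.3   87.2 -261.9]
```

View pics/w25.png

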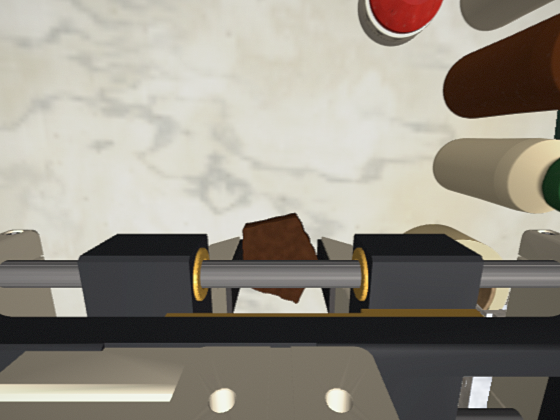

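{"method": "drive_tool", "body": {
  "deltas": [
    [-0.3,-0.01,0,-0.05,0],
    [-0.3,-0.01,0,-0.06,0],
    [-0.3,-0.012,0,-0.06,0],
    [-0.3,-0.01,0,-0.06,0],
    [-0.3,0,0,-0.032,0]
  ]
}}

```text
t: 42.8
tool_pos: [0.5986, -0.0677, 0.3005]
ee_rot: [0.708, 0.014, -0.016, -0.706]
force: [0.2, 0.1, 0.8]
opening: 0.447
```

{"method": "drive_tool", "body": {
  "deltas": [
    [-0.3,0,0,0,0],
    [-0.3,0,0.03,0,0],
    [-0.3,0,0.03,0,0],
    [-0.3,0,0.02,0,0],
    [-0.3,0,0,0,0]
  ]
}}

```text
t: 43.42
tool_pos: [0.5992, -0.0625, 0.2205]
ee_rot: [-0.707, -0.016, 0.018, 0.707]
force: [-0.1, -0.3, 0.8]
opening: 0.456
```

```bash
python3 - <<'E'
from h import *
go(.6,-.0622,.0345,2.63)
snap('wrist','w26.png')
E
```

```text
t 43.425 jaw 2.76 shift tool xyz mm [ 0.9 27.   0.3] turn 0.13 op 0.456 F [-0.1 -0.3  0.8] gp [ 0.5992 -0.0625  0.0615]
  after-turn shift [ 0.8 27.   0.3]
```

View pics/w26.png

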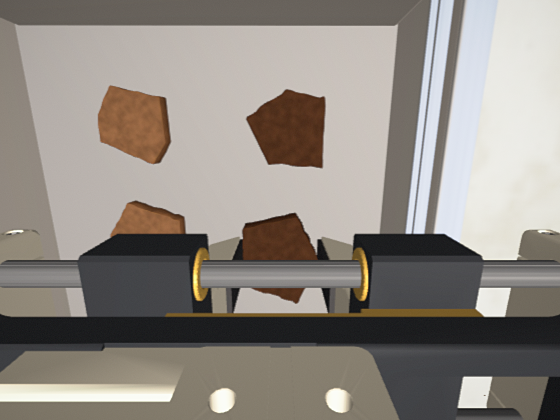

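{"method": "drive_tool", "body": {
  "deltas": [
    [-0.3,0,0.013,0,0],
    [-0.3,0,0.01,0,0],
    [-0.3,0,0.004,0,0],
    [-0.3,0,0,0,0],
    [-0.3,0,0,0,0]
  ]
}}

```text
t: 44.1
tool_pos: [0.6001, -0.0632, 0.1954]
ee_rot: [0.707, 0.017, -0.016, -0.707]
force: [0.4, -0.9, -0.7]
opening: 0.451
```

{"method": "drive_tool", "body": {
  "deltas": [
    [-0.3,0,0.0015,0,0],
    [-0.3,0,0,0,0],
    [-0.05,0,0,0,0],
    [0.15,0,0,0,0],
    [0.3,0,0,0,0]
  ]
}}

```text
t: 44.72
tool_pos: [0.5999, -0.0632, 0.1937]
ee_rot: [0.707, 0.017, -0.017, -0.707]
force: [0.1, -0.0, 0.2]
opening: 0.627
```

{"method": "drive_tool", "body": {
  "deltas": [
    [0.3,0,0,0,0],
    [0.3,0,-0.02,0,0],
    [0.3,0,-0.05,0,0],
    [0.5,0,-0.06,0,0],
    [0.5,-0.03,-0.03,-0.03,0]
  ]
}}

```text
t: 45.35
tool_pos: [0.5728, -0.0916, 0.3588]
ee_rot: [-0.706, -0.021, 0.016, 0.707]
force: [-1.2, -0.6, -1.0]
opening: 0.745
```

{"method": "drive_tool", "body": {
  "deltas": [
    [0.5,-0.03,0,-0.06,0],
    [0.5,-0.01,0,-0.04,0],
    [0.5,0,0,0,0],
    [0.5,0,0,0,0]
  ]
}}

```text
t: 45.85
tool_pos: [0.5381, -0.1914, 0.3547]
ee_rot: [-0.707, -0.017, 0.016, 0.707]
force: [-0.5, 0.3, -0.9]
opening: 0.748
```

```bash
python3 - <<'E'
from h import *
st()
c=snap('wrist','w27.png');P=cloud(c);h=P[...,2]
m=((h>.015)&(h<.032)).astype(np.uint8);m[225:]=0
n,l,s,ce=cv2.connectedComponentsWithStats(m)
for i in range(1,n):
    if s[i,4]>500: p=P[l==i];print(ce[i],p.mean(0),p[:,2].std(),cc(p.mean(0)))
E
```

```text
45.85 [ 0.5381 -0.1914  0.3547] op 0.7484073796142805 F [-0.5401  0.2823 -0.912 ]
[[ 0.9989  0.0012 -0.0474]
 [ 0.0474  0.0003  0.9989]
 [ 0.0012 -1.      0.0003]]
q [ 0.7748  0.5051 -0.7507  1.7265  0.3869  1.0629 -0.0576]
[189.5345  56.2212] [ 0.4447 -0.0556  0.0238] 0.004933143006946237 [-0.1102  0.0918]
[358.069    9.4128] [ 0.6024 -0.0067  0.021 ] 0.001679071145345518 [0.0496 0.1333]
[418.6682  56.1343] [ 0.6644 -0.045   0.0236] 0.004921060385374414 [0.1098 0.0923]
[260.8934  73.2584] [ 0.5133 -0.0663  0.0215] 0.0009440272594445818 [-0.0421  0.0779]
[347.0487  75.2726] [ 0.5978 -0.0642  0.0215] 0.0010795941791830828 [0.0423 0.0762]
```

View pics/w27.png

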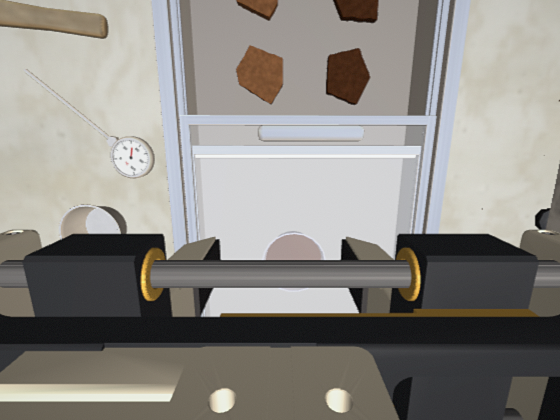

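All four pieces are flat (tops at 21.5 mm, ±1 mm). Now turn and pinch the left lid's handle.

{"method": "drive_tool", "body": {
  "deltas": [
    [0.5,0.02,0,0.04,10],
    [0.5,0,0,0,10],
    [0.5,0,0,0,10],
    [0.5,0,0,0,10],
    [0.5,0,0,0,10]
  ]
}}

```text
t: 46.52
tool_pos: [0.5564, -0.1491, 0.354]
ee_rot: [-0.647, 0.284, -0.285, 0.648]
force: [0.3, 0.2, 0.6]
opening: 0.751
```

{"method": "drive_tool", "body": {
  "deltas": [
    [0.5,0,0,0,10],
    [0.5,0,0,0,10],
    [0.5,0,0,0,10],
    [0.5,0,0,0,10],
    [0.5,0,0,0,0]
  ]
}}

```text
t: 47.15
tool_pos: [0.5564, -0.1493, 0.354]
ee_rot: [-0.512, 0.487, -0.487, 0.513]
force: [0.5, 1.1, -0.3]
opening: 0.752
```

```bash
python3 - <<'E'
from h import *
c=snap('wrist','w28.png');P=cloud(c);h=P[...,2]
m=((h>.095)&(h<.115)).astype(np.uint8);m[225:]=0
n,l,s,ce=cv2.connectedComponentsWithStats(m)
for i in range(1,n):
    if s[i,4]>100: p=P[l==i];print(ce[i],np.median(p,0),cc(np.median(p,0)))
go(*cw(0,.02),.102,-87.4)
E
```

```text
[246.56053812 195.56165919] [ 0.57579554 -0.12173504  0.10737522] [0.01771691 0.01967273]
[508.22776911 196.47971919] [ 0.58512133 -0.32659065  0.10671644] [ 0.01763285 -0.18539503]
t 47.2 jaw -86.94 shift tool xyz mm [-27.2  92.9   3.1] turn 0.46 op 0.747 F [-0.9 -0.3  0.1] gp [ 0.5564 -0.1496  0.1949]
  after-turn shift [-27.3  92.9   3. ]
```

View pics/w28.png

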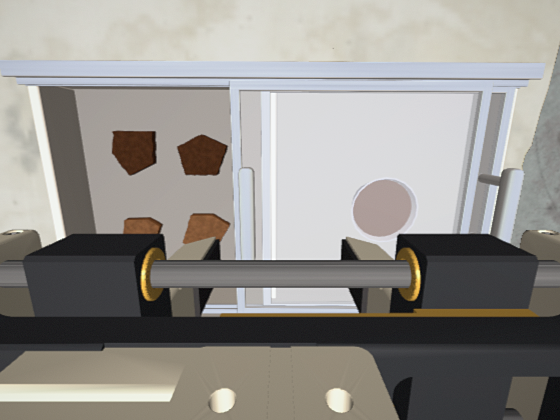

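{"method": "drive_tool", "body": {
  "deltas": [
    [0.5,-0.015,0.02,0.003,0.4],
    [0.5,-0.0125,0.03,0,0],
    [0.5,0,0.03,0,0],
    [0.5,0,0.013,0,0],
    [0,0,0,0,0]
  ]
}}

```text
t: 47.82
tool_pos: [0.5577, -0.1235, 0.2602]
ee_rot: [0.511, -0.49, 0.489, -0.51]
force: [0.1, 0.2, -0.2]
opening: 0.682
```

{"method": "drive_tool", "body": {
  "deltas": [
    [-1,0,0,0,0],
    [-1,0,0,0,0],
    [-1,0,0,0,0],
    [-1,0,0,0,0],
    [-1,0,0,0,0]
  ],
  "squeeze": 15
}}

```text
t: 48.45
tool_pos: [0.5578, -0.1229, 0.2607]
ee_rot: [-0.51, 0.49, -0.49, 0.51]
force: [-2.4, 14.2, 2.5]
opening: 0.144
```

```bash
python3 - <<'E'
from h import *
go(*cw(0,.19),.102,-87.4)
E
```

```text
t 48.45 jaw -87.69 shift tool xyz mm [-1.707e+02 -1.000e-01 -7.000e-01] turn -0.29 op 0.144 F [-2.4 14.2  2.5] gp [ 0.5578 -0.1229  0.1017]
  after-turn shift [-170.7   -0.3    0.2]
```

{"method": "drive_tool", "body": {
  "deltas": [
    [-1,-0.02,0,0,0],
    [-1,-0.035,0,0,0],
    [-1,-0.035,0,0,0],
    [-1,-0.035,0,0,0],
    [-1,-0.025,0,0,0]
  ]
}}

```text
t: 49.08
tool_pos: [0.551, 0.0284, 0.2607]
ee_rot: [0.511, -0.49, 0.489, -0.51]
force: [-0.5, -3.1, 3.8]
opening: 0.128
```

{"method": "drive_tool", "body": {
  "deltas": [
    [-1,-0.01,0,0,0],
    [-1,-0.006,0,0,0],
    [-1,-0.004,0,0,0],
    [-1,-0.001,0,0,0],
    [-1,0,0,0,0]
  ]
}}

```text
t: 49.7
tool_pos: [0.5504, 0.0467, 0.2606]
ee_rot: [0.51, -0.49, 0.49, -0.509]
force: [-5.6, -0.4, 6.9]
opening: 0.134
```

```bash
python3 - <<'E'
from h import *
go(*cw(0,.19),.102,-87.4)
E
```

```text
t 49.7 jaw -87.74 shift tool xyz mm [-0.9 -0.4 -0. ] turn -0.34 op 0.134 F [-5.6 -0.4  6.9] gp [0.5504 0.0467 0.1016]
  after-turn shift [-0.9 -0.4 -0. ]
```

Push on to the stop.

{"method": "drive_tool", "body": {
  "deltas": [
    [-1,-0.0015,0,0,0],
    [-1,-0.0015,0,0,0],
    [-1,-0.001,0,0,0],
    [-1,0,0,0,0]
  ]
}}

```text
t: 50.2
tool_pos: [0.5503, 0.0487, 0.2606]
ee_rot: [0.511, -0.49, 0.491, -0.508]
force: [-4.8, -7.7, 7.9]
opening: 0.127
```

{"method": "drive_tool", "body": {
  "deltas": [
    [-1,-0.001,0,0,0],
    [-1,-0.001,0,0,0],
    [-1,0,0,0,0]
  ]
}}

```text
t: 50.58
tool_pos: [0.5504, 0.049, 0.2606]
ee_rot: [0.511, -0.49, 0.492, -0.507]
force: [-4.4, -12.6, 9.5]
opening: 0.128
```

{"method": "drive_tool", "body": {
  "deltas": [
    [0,0.002,0,0,0],
    [0.5,0,0,0,0],
    [0.5,0,0,0,0],
    [0.5,0,-0.05,0,0],
    [0.5,0.02,-0.06,-0.05,0]
  ]
}}

```text
t: 51.2
tool_pos: [0.514, 0.0354, 0.3583]
ee_rot: [-0.51, 0.489, -0.489, 0.511]
force: [1.0, -0.8, 0.8]
opening: 0.625
```

{"method": "drive_tool", "body": {
  "deltas": [
    [0.5,0.05,-0.05,-0.05,0],
    [0.5,0.06,0,-0.02,0],
    [0.5,0.06,0,0,0],
    [0.5,0,0,0,0],
    [0.5,0,0,0,0]
  ]
}}

```text
t: 51.82
tool_pos: [0.4632, -0.1227, 0.3931]
ee_rot: [-0.51, 0.49, -0.49, 0.51]
force: [0.1, 0.5, 0.3]
opening: 0.75
```

```bash
python3 - <<'E'
from h import *
st()
c=snap('wrist','w30.png');P=cloud(c);h=P[...,2]
m=((h>.095)&(h<.115)).astype(np.uint8);m[225:]=0
n,l,s,ce=cv2.connectedComponentsWithStats(m)
for i in range(1,n):
    if s[i,4]>100: p=P[l==i];print(ce[i],np.median(p,0),cc(np.median(p,0)))
E
```

```text
51.825 [ 0.4632 -0.1227  0.3931] op 0.7496094469933104 F [0.1205 0.4664 0.293 ]
[[ 0.0401  0.0001  0.9992]
 [-0.9992  0.0007  0.0401]
 [-0.0007 -1.      0.0001]]
q [ 0.4393  0.237  -0.3497  1.9099  0.0943  1.0106 -1.4822]
[526.6599  98.5888] [ 0.5686 -0.3278  0.1068] [ 0.0011 -0.1859]
[ 88.2895 101.1901] [0.5516 0.0445 0.1069] [0.0012 0.1868]
```

View pics/w30.png

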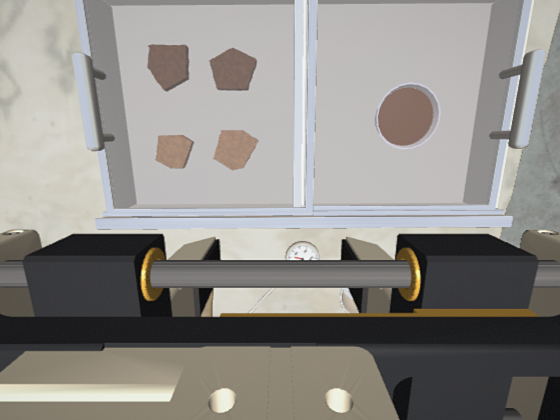

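Both lids look shut, with the bars symmetric. I'll move the arm aside for a last clear top view.

{"method": "drive_tool", "body": {
  "deltas": [
    [0.5,0.06,0,-0.04,0],
    [0.5,0.06,0,-0.04,0],
    [0.5,0.06,0,-0.03,0],
    [0.5,0.06,0,0,0],
    [0.5,0.06,0,0,0]
  ]
}}

```text
t: 52.5
tool_pos: [0.3782, -0.4071, 0.3935]
ee_rot: [-0.51, 0.489, -0.489, 0.511]
force: [1.6, -0.4, -0.1]
opening: 0.751
```

{"method": "drive_tool", "body": {
  "deltas": [
    [0.5,0.06,0,0,0],
    [0.5,0.05,0,0,0],
    [0.5,0,0,0,0],
    [0.5,0,0,0,0]
  ]
}}

```text
t: 53.0
tool_pos: [0.3831, -0.5152, 0.3927]
ee_rot: [-0.51, 0.49, -0.489, 0.511]
force: [0.3, 1.0, -0.2]
opening: 0.749
```

```bash
python3 - <<'E'
from h import *
st()
c=snap('top','top31.png');P=cloud(c);h=P[...,2]
im=cv2.cvtColor(c['pixels'],cv2.COLOR_RGB2BGR)
cv2.imwrite('pics/crop31.png',cv2.resize(im[140:350,120:460],None,fx=2.3,fy=2.3,interpolation=cv2.INTER_CUBIC))
m=((h>0.090)&(h<0.12)).astype(np.uint8);m[:140]=0;m[270:]=0;m[:,:265]=0;m[:,460:]=0
n,l,s,ce=cv2.connectedComponentsWithStats(m)
for i in range(1,n):
    if s[i,4]>20:
        p=P[l==i];r=cv2.minAreaRect((p[:,:2]*1000).astype(np.float32));print('handle',r,cc(np.array(r[0])/1000))
m=((h>0.02)&(h<0.05)).astype(np.uint8);m[:265]=0;m[320:]=0;m[:,:370]=0;m[:,430:]=0
n,l,s,ce=cv2.connectedComponentsWithStats(m)
for i in range(1,n):
    if s[i,4]>20: p=P[l==i];print('cup',p.mean(0),p[:,2].max(),cv2.minEnclosingCircle((p[:,:2]*1000).astype(np.float32)))
E
```

```text
53.0 [ 0.3831 -0.5152  0.3927] op 0.7485964022155469 F [ 0.3235  1.0272 -0.2354]
[[ 0.0427  0.0003  0.9991]
 [-0.9991  0.0017  0.0427]
 [-0.0017 -1.      0.0003]]
q [ 0.9355  0.4786 -0.1305  1.5334  0.0646  1.1349 -0.7359]
handle ((566.2763671875, -331.5068054199219), (78.38584899902344, 13.461468696594238), 2.2946817874908447) [-0.0014 -0.1894]
handle ((549.8707275390625, 47.44767761230469), (79.20710754394531, 12.009761810302734), 2.4834015369415283) [-0.0004  0.1899]
cup [ 0.3333 -0.2435  0.0288] 0.03668575216243952 ((335.3572998046875, -236.99681091308594), 33.036190032958984)
```

View pics/crop31.png

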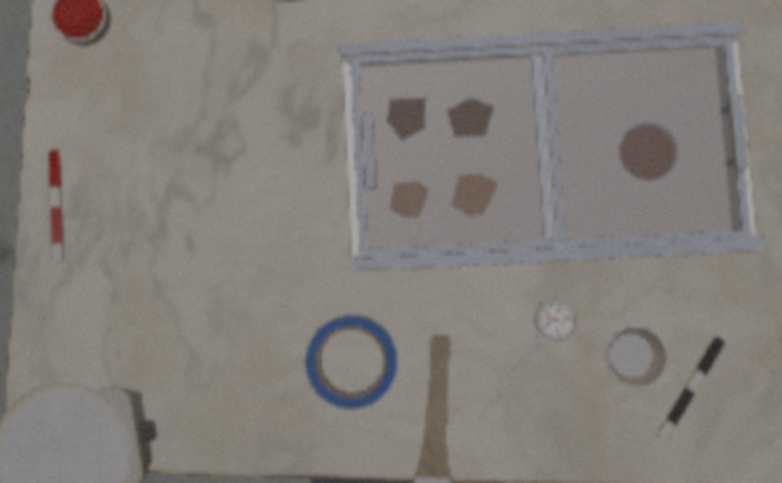

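Handles measure +189.9 and −189.4 mm, so both lids are shut. The four pieces lie flat, the cup stands upright, and the other things have not moved. Handing in.

```bash
python3 -c "
from plant import arm
print(arm.sign_off())"
```

```text
the job is handed in; nothing more can be done
None
```

The job is done and handed in, at about 53 s of the 210 s allowed. The empty cup is out and upright on the table, all four bark pieces lie in the left half, and the case is closed.

- **Lids:** The left lid started about 18 mm ajar and the right one about 9 mm. I shut the right lid first, because its handle would have blocked the left lid from opening fully; you had not asked for this. I then slid the left lid open to its stop and, after filling the half, back to its shut stop.
- **Cup:** It stands at about (0.335, −0.237), near the front right of the table, clear of the pen and the dial.
- **Bark:** I held each piece at 5 N and set them down 2 × 2. No piece was knocked aside and the grip did not slip.

**Last checks:**
- The top view has the handles at +189.9 and −189.4 mm, against ±190 when shut.
- An angled wrist view had read ±186 mm, off by the same amount on both sides. I put that down to the viewing angle, since the stop contacts (+191.5 and −190.1 mm) agree with shut.
- The two pieces whose height I measured after placing had flat tops at 21.5 mm, ±1 mm (22 mm expected). The other two I judged flat from the picture.
- In the last view the filled cup and the other things on the table looked unmoved.

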